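# Pack away the labelling corner of a restaurant kitchen

## Robot

A 6-joint arm with a two-finger parallel gripper is mounted at the origin on the work surface. World frame = base frame: x ahead of the robot, y to its left, z up, the work surface at z = 0. Lengths are in m, angles in rad, forces in N, time in s.
With the tool pointing down it reaches from about 0.3 to 0.875 m from the base axis. Payload 6.4 kg.
Tool frame: the origin (TCP) lies at the very end of the fingers, on their centre line; the grasp point (between the pads) lies 19 mm behind it; z points along the fingers, y is the line along which they close (so a half turn about z gives the same grasp; the last joint's range is limited). The gripper opens to 85 mm and grips with 20 to 120 N. Pads are 22 mm wide; open, the fingers measure 114 mm over their backs; the gripper's body (76 mm by 85 mm) begins 54 mm behind the grasp point. The pads swing forward as they close: fully open they stand 13 mm farther back than shut.
Start: joints at [1.026, 0.181, 1.607, -0, 1.354, -0.206], TCP at [0.191, 0.542, 0.198] pointing down, gripper open.
Joint ranges: [-2.99, 2.99], [-0.89, 2.07], [0.3, 2.58], [-1.14, 4.28], [0, 2.63], [-3.12, 3.12]. Speed limits (rad/s): [2.57, 2.57, 3.01, 3.14, 3.14, 3.14].

## Interface

Orientations are given as a unit quaternion [w, x, y, z].
In Python, from workcell import r gives the robot as it stands. The module is installed in compiled form; this text tells all that it offers.
- The arm moves only by the shell command python3 -m handwheel 'ROWS' [FORCE]. ROWS is JSON, a list that holds one entry, the list of rows, each a list of 7 numbers: the opening, from 0 (shut) to 1 (fully open), then the shift along the tool's x, y, z normalised to -1 to 1, where 1 is 300 mm, then the turn, a rotation vector about the tool's x, y, z normalised to -1 to 1, where 1 is 180 degrees. In form: [[[jaw, dx, dy, dz, rx, ry, rz], ...]]. A call has 1 to 12 rows; each row is the pose to reach, as a shift and turn from the pose commanded when the call began, along the tool's axes at that moment, turning the shorter way round; what a row does not reach only later rows make up. A row lasts 1/12 s, in which the tool goes at most 41.7 mm and 7.16 degrees, less where a joint would pass 70% of its speed; a pose out of reach is approached as far as the arm can. A call with a number of a shift or a turn outside -1 to 1 is refused whole. A call with a gripper value outside its range is refused whole. The fingers move at their own pace and stop on an object; FORCE is the grip in N (left out, the last holds). Time passes only in rows, so rows that repeat a pose let the fingers close. It gives the time, the measured TCP pose, the force, the opening and the grip force at its end, in the units of the state.
- r.read_state(): the state, without advancing time (a new reading comes with each control period).
- r.get_image(name): name is "scene" or "top" or "wrist"; returns a dict with "color" (400x640x3 uint8, red, green, blue), "range_z" (400x640 float32, m along the optical axis (not along the pixel's ray), 0 where there is no reading), "camera_matrix" (3x3 intrinsics, pixels), "R" (3x3) and "t" (3): a world point X has camera coordinates R X + t. Camera axes: x right, y down, z forward; pixel columns grow to the right and rows downward; lengths in m; the calibration is good to about 2 mm. A picture is of the moment at which its call begins.
- r.close_job(): hands the job in; it is judged then, once.
Trained networks look in the newest picture that a camera, given by its name, has taken for a name from the list of things; names that differ only in an ending like _2 or _b are one class to them, and where a whole thing is asked for, a point or a joint stands for the part that bears it (a point fixed in the world has none). Each returns a list of dicts, best first, with "confidence" (0 to 1); they miss things now and then, are a little off and sometimes report something else, mostly with a low value. They report only what shows in the picture. A call takes as long as a camera call. They do not tell look-alikes from the thing itself.
- r.look_for(camera, target): "box" ([left, top, right, bottom] in pixels, round what is visible of it).
- r.outline_of(camera, target): "pixels" (400x640 bool, what is visible of it) and "box" ([left, top, right, bottom] in pixels, round what is visible of it).
The state is a dict: "time": time; "joint_positions": joint angles; "joint_velocities": joint speeds; "joint_torque": joint torques, N m; "tcp_pos": TCP position; "orientation": TCP orientation; "force": force on the tool from outside, world axes, zero at the start; "wrist_torque": the same for the moment, N m; "opening": finger opening in m; "gripper_force": force on a finger pad.
Only numpy, scipy, OpenCV 4.12 (cv2) and the standard library are available. Lean on these libraries where they do the work, as an engineer would, in place of code of your own. Each camera call takes 0.05 s, during which the arm holds its last target. There are 200 camera calls.

## Task

Pack away the labelling corner at the end of the shift: swing the dispenser's keeper arm a good quarter turn aside, slide both label rolls up off the post and lay them flat, side by side, on the floor of the shallow steel pan, then swing the keeper arm fully back home over the bare post. Stand every marker cap-down in the slim four-cell holder, one to a cell (before or after the rolls, as you like). Do not disturb the squeeze bottle, the ramekin or the timer.

Things in the scene. Friction and masses are not known exactly. Their poses are not given: they have to be found in the camera images.
- dispenser: Label-roll dispenser, fixed: black base plate 110 x 170 x 10 mm (its x, y, z) with an upright steel post (diameter 18 mm) at its y = -40 mm, top 76 mm above the counter, and a dark pillar (diameter 18 mm) at y = +55 mm that carries the keeper arm. Origin: centre of the plate's underside, on the counter.
- post_top (a point): Centre of the top of the steel post (76 mm above the counter); the rolls sit round this post, the larger one below.
- keeper_pivot (a point): Point on the keeper arm's vertical pivot axis, at the height of the tab's top (124 mm above the counter).
- keeper_tab (a point): Centre of the top of the keeper's upright round black finger tab (diameter 14 mm, standing 37 mm above the arm, top 124 mm above the counter), 108 mm from the pivot axis. The arm is a flat steel bar 16 mm wide lying 79 to 87 mm above the counter, from the pivot to 7 mm past the tab's axis.
- keeper_arm (a joint): Angle of the keeper arm, rad. 0 = home, over the post (arm along the dispenser's -y); grows counter-clockwise seen from above, towards the dispenser's +x, up to 2.0. It stays where it is left (light friction).
- roll0: Larger label roll of white paper, a ring of outer diameter 56 mm, hole 26 mm, height 26 mm, 70 g. Starts at the bottom of the post, on the base plate. Origin: on its axis at its underside; z along its axis.
- roll1: Smaller label roll of white paper, a ring of outer diameter 48 mm, hole 26 mm, height 26 mm, 70 g. Starts on the post, on top of the larger roll. Origin: on its axis at its underside; z along its axis.
- roll0_center (a point): Centre of roll0 (on its axis at mid-height).
- roll1_center (a point): Centre of roll1 (on its axis at mid-height).
- pan: Shallow open stainless pan, fixed: outside 176 x 162 mm (its x, y), 40 mm high, walls and floor 3 mm thick. Origin: centre of its underside, on the counter.
- holder: Slim upright aluminium marker holder, fixed: outside 42 x 159 mm (its x, y), 100 mm high, open at the top, walls, dividers and floor 3 mm thick, one row of four cells along its y, each 36 x 36 mm inside, centred at y = -58.5, -19.5, +19.5 and +58.5 mm. Origin: centre of its underside.
- marker0: Chunky square marker 130 mm long, 20 x 20 mm, 30 g: white barrel with a thin dark ring by its tail, black cap over the last 42 mm. Origin: its middle; x along its length towards the cap. Starts lying on the counter, cap pointing roughly away from the robot. May be absent.
- marker1: Chunky square marker 130 mm long, 20 x 20 mm, 30 g: white barrel with a thin dark ring by its tail, black cap over the last 42 mm. Origin: its middle; x along its length towards the cap. Starts lying on the counter, cap pointing roughly away from the robot. May be absent.
- marker2: Chunky square marker 130 mm long, 20 x 20 mm, 30 g: white barrel with a thin dark ring by its tail, black cap over the last 42 mm. Origin: its middle; x along its length towards the cap. Starts lying on the counter, cap pointing roughly away from the robot. May be absent.
- marker3: Chunky square marker 130 mm long, 20 x 20 mm, 30 g: white barrel with a thin dark ring by its tail, black cap over the last 42 mm. Origin: its middle; x along its length towards the cap. Starts lying on the counter, cap pointing roughly away from the robot. May be absent.
- squeeze_bottle: Bystander: clear squeeze bottle, diameter 54 mm, 170 mm tall; origin at its underside.
- ramekin: Bystander: white ceramic ramekin, diameter 80 mm, 45 mm high; origin at its underside.
- timer: Bystander: white block-shaped kitchen timer 35 x 75 x 70 mm; origin at its underside.
Things that resemble listed ones, but are neither listed nor needed, are in the scene too. What is shaped like the dispenser but pink is not meant.

How it is judged:
On the way, in this order (a step that is already met when the one before it is completed fails the run):
1. the keeper arm is swung a good quarter turn aside (past 1.2 rad) (value of joint keeper_arm above 1.2 rad), for 0.2 s.
2. both rolls lie flat on the pan's floor (x of roll0_center in the frame of pan between -0.07 and 0.07 m and y of roll0_center in the frame of pan between -0.063 and 0.063 m and z of each of roll0_center, roll1_center in the frame of pan below 0.022 m and angle between the z axis of each of roll0, roll1 and the z axis of pan, either way round below 0.15 rad and x of roll1_center in the frame of pan between -0.07 and 0.07 m and y of roll1_center in the frame of pan between -0.063 and 0.063 m), for 0.2 s.
At the end, for the whole second after the job is handed in: Both rolls lie flat (0.15 rad) on the pan's floor (centres under 22 mm above its underside), the keeper arm is home (below 0.2 rad), and every marker present stands cap-down in the holder (leaning under 0.39 rad, its middle under 82 mm above the holder's underside) (all of step 2 and linear speed of each of roll0, roll1 below 0.1 m/s and value of joint keeper_arm below 0.2 rad and x of marker0 in the frame of holder between -0.02 and 0.02 m and y of marker0 in the frame of holder between -0.078 and 0.078 m and z of each of marker0, marker1, marker2, marker3 in the frame of holder below 0.082 m and angle between each of marker0, marker1, marker2, marker3's own x axis and vertical above 2.75 rad and x of marker1 in the frame of holder between -0.02 and 0.02 m and y of marker1 in the frame of holder between -0.078 and 0.078 m and x of marker2 in the frame of holder between -0.02 and 0.02 m and y of marker2 in the frame of holder between -0.078 and 0.078 m and x of marker3 in the frame of holder between -0.02 and 0.02 m and y of marker3 in the frame of holder between -0.078 and 0.078 m); the robot touches nothing.
It fails at once if the squeeze bottle is disturbed (moved over 40 mm) (distance of squeeze_bottle from where it was at the start of the episode above 0.04 m).
It fails at once if the ramekin is disturbed (moved over 40 mm) (distance of ramekin from where it was at the start of the episode above 0.04 m).
It fails at once if the timer is disturbed (moved over 40 mm) (distance of timer from where it was at the start of the episode above 0.04 m).
Of marker0, marker1, marker2, marker3 only 2 to 4 are there at a start; the rules pass over those that are not, and their reading is None.
At some moment in a run one of marker0, marker1, marker2, marker3 may be knocked a few centimetres aside while the robot is not near it.
Once in a run the grip may slacken for a moment while it holds something.
It also fails if it takes over 210 s, if anything falls off the work surface, if the arm or the gripper's body presses on something with over 40 N, if the wrist force passes 120 N, or if a joint passes its speed limit or range.

## Working session

There is one attempt and no reset: what is moved stays moved. The work goes in short steps, Python scripts to look and compute and a shell command to move; the robot and the scene stay as the last step left them, time stands still between calls to the robot, and variables do not carry over. Pictures are saved under pics/ and viewed, at most 14 in all, crops included, and the job is handed in when it is done.

```bash
mkdir -p pics
cat > h.py <<'E'
import numpy as np, cv2
from workcell import r
def img(n):
    return r.get_image(n)
def world(d,mask=None):
    z=d["range_z"]; K=d["camera_matrix"]; v,u=np.mgrid[0:400,0:640]
    c=np.stack([(u-K[0,2])/K[0,0]*z,(v-K[1,2])/K[1,1]*z,z],-1)
    return (c-d["t"])@d["R"]
def save(d,name,box=None,s=1):
    c=d["color"][...,::-1]
    if box: c=c[box[1]:box[3],box[0]:box[2]]
    cv2.imwrite("pics/"+name,cv2.resize(c,None,fx=s,fy=s,interpolation=cv2.INTER_CUBIC))
E
python3 - <<'E'
from h import *
for n in("top","scene"):
    d=img(n); save(d,n+".png"); W=world(d)
    np.savez(n+".npz",W=W,c=d["color"])
    for t in("dispenser","keeper_tab","roll0","roll1","pan","holder","marker0","squeeze_bottle","ramekin","timer"):
        for o in r.outline_of(n,t)[:6]:
            m=o["pixels"]&(d["range_z"]>0)
            if m.sum()>10:
                p=W[m]; print(n,t,round(o["confidence"],2),np.round(o["box"]),np.round(np.median(p,0),3),"zmax",round(np.percentile(p[:,2],98),3))
E
```

```text
top dispenser 0.97 [112. 182. 182. 224.] [0.498 0.566 0.011] zmax 0.094
top dispenser 0.77 [187. 281. 263. 343.] [0.227 0.353 0.011] zmax 0.092
top dispenser 0.56 [207. 208. 275. 255.] [0.431 0.334 0.011] zmax 0.092
top keeper_tab 0.9 [113. 196. 166. 207.] [0.502 0.578 0.088] zmax 0.126
top keeper_tab 0.89 [193. 304. 247. 328.] [0.227 0.356 0.088] zmax 0.126
top keeper_tab 0.68 [208. 219. 262. 237.] [0.439 0.334 0.088] zmax 0.126
top keeper_tab 0.28 [320. 139. 383. 172.] [0.647 0.036 0.059] zmax 0.102
top roll0 0.68 [343. 202. 363. 250.] [0.454 0.032 0.02 ] zmax 0.025
top roll0 0.57 [241. 228. 262. 239.] [0.431 0.284 0.061] zmax 0.066
top roll0 0.52 [245. 222. 265. 241.] [0.426 0.272 0.035] zmax 0.042
top roll1 0.68 [343. 202. 363. 250.] [0.454 0.032 0.02 ] zmax 0.025
top roll1 0.57 [241. 228. 262. 239.] [0.431 0.284 0.061] zmax 0.066
top roll1 0.52 [245. 222. 265. 241.] [0.426 0.272 0.035] zmax 0.042
top pan 0.81 [455. 194. 520. 261.] [ 0.452 -0.333  0.004] zmax 0.041
top holder 0.57 [319. 138. 384. 172.] [0.648 0.037 0.058] zmax 0.102
top marker0 0.73 [319. 200. 332. 245.] [0.471 0
[... 1995 characters left out ...]
. 245.] [ 0.483 -0.099  0.02 ] zmax 0.025
scene marker0 0.79 [243. 204. 256. 243.] [ 0.463 -0.038  0.02 ] zmax 0.024
scene marker0 0.79 [269. 201. 287. 239.] [0.463 0.03  0.02 ] zmax 0.024
scene marker0 0.52 [298. 207. 312. 237.] [0.476 0.101 0.021] zmax 0.024
scene squeeze_bottle 0.71 [363. 243. 390. 303.] [0.733 0.244 0.089] zmax 0.171
scene ramekin 0.74 [149. 274. 186. 310.] [ 0.694 -0.211  0.031] zmax 0.048
scene ramekin 0.7 [ 96. 192. 174. 250.] [ 0.446 -0.332  0.008] zmax 0.042
scene timer 0.62 [256. 298. 294. 329.] [0.794 0.03  0.058] zmax 0.073
scene timer 0.54 [218. 205. 233. 246.] [ 0.479 -0.099  0.02 ] zmax 0.025
scene timer 0.4 [364. 208. 383. 222.] [0.467 0.282 0.029] zmax 0.039
```

View pics/top.png

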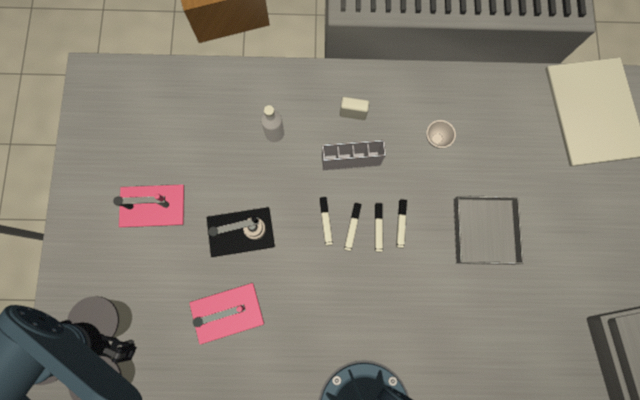

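View pics/scene.png

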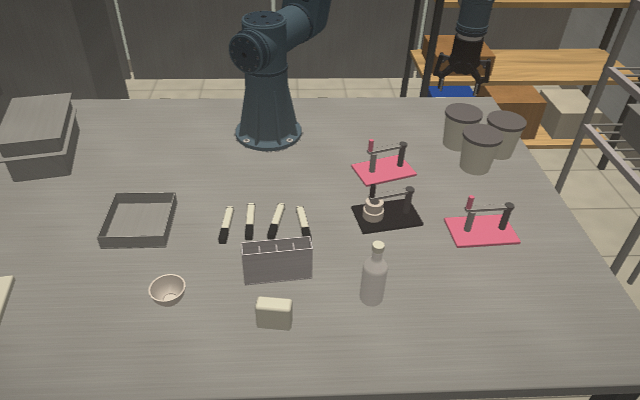

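Candidates for the dispenser in top image: pink (150,205), pink (226,313), black (240,231). Only the black one matches, and it carries the rolls. I'll refine all poses and check it in a crop.

Run:
```python
from h import *
W={n:np.load(n+".npz")["W"] for n in("top","scene")}; C=np.load("scene.npz")["c"]
cv2.imwrite("pics/crop.png",cv2.resize(C[170:245,340:440,::-1],None,fx=6,fy=6,interpolation=cv2.INTER_CUBIC))
P=np.concatenate([w.reshape(-1,3) for w in W.values()])
def sel(x0,x1,y0,y1,z0,z1): 
    q=P[(P[:,0]>x0)&(P[:,0]<x1)&(P[:,1]>y0)&(P[:,1]<y1)&(P[:,2]>z0)&(P[:,2]<z1)]; return q
def rect(n,q):
    (c,s,a)=cv2.minAreaRect((q[:,:2]*1000).astype(np.float32)); print(n,len(q),np.round(c,1),np.round(s,1),round(a,1))
rect("tab",sel(.35,.52,.24,.42,.118,.13)); rect("arm",sel(.35,.52,.24,.42,.082,.092)); rect("plate",sel(.33,.54,.22,.45,.006,.014))
rect("roll1 top",sel(.36,.5,.24,.33,.058,.066)); print(sel(.35,.52,.24,.42,.118,.13).mean(0),sel(.36,.5,.24,.33,.058,.066).mean(0))
rect("pan rim",sel(.33,.57,-.45,-.22,.034,.045)); rect("holder",sel(.57,.72,-.08,.16,.09,.106))
for y0,y1 in((-.12,-.075),(-.06,-.01),(0,.065),(.08,.125)):rect("mk",sel(.35,.56,y0,y1,.014,.027))
print(r.read_state())
```

```text
tab 44 [455.5 278.5] [11.8 16.8] 89.8
arm 570 [443.8 333.4] [ 26.5 129.6] 16.9
plate 3073 [435.5 334.7] [206.  229.1] 0.0
roll1 top 240 [445.1 289.3] [46.5 48.7] 65.8
[0.45643698 0.27835591 0.12430292] [0.44456035 0.28766768 0.06220148]
pan rim 968 [ 451.8 -325.3] [165.3 183.7] 89.9
holder 931 [641.5  35.9] [ 48. 160.] 6.2
mk 631 [467.5 -99.1] [ 21.4 131.9] 85.5
mk 597 [459. -38.] [ 21.3 137. ] 89.4
mk 630 [456.1  30.7] [ 21.3 132.2] 77.6
mk 603 [469.9 102.6] [131.7  21.8] 7.8
{'time': 1.1, 'joint_positions': array([ 1.02575259e+00,  1.80787415e-01,  1.60704137e+00, -5.26039078e-06,
        1.35381143e+00, -2.06338897e-01]), 'joint_velocities': array([-0.00046748,  0.0005823 ,  0.00070893,  0.00096369,  0.00035313,
       -0.00065724]), 'joint_torque': array([-7.45570615e-04, -4.44857705e+01, -3.51676011e+01, -5.07303339e-04,
        5.25330488e-04, -9.79613958e-06]), 'tcp_pos': array([0.19105321, 0.54231979, 0.19817552]), 'orientation': array([-6.33588262e-06,  1.68543510e-01,  9.85694215e-01, -2.30638466e-05]), 'force': array([0.48793684, 0.25724565, 0.40010996]), 'wrist_torque': array([-0.01343536,  0.00628448, -0.02639122]), 'gripper_force': 0.0, 'opening': 0.08534249683941487}
```

View pics/crop.png

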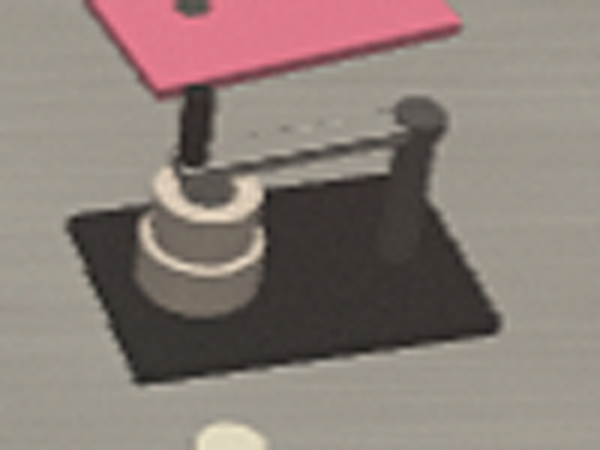

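The crop shows the black plate with both rolls on the post (205,210), the tab (198,120) and the pillar (420,120) — the right one. Now I'll refine the plate yaw, pivot and holder/pan edges.

Run:
```python
from h import *
def rect(n,q):
    (c,s,a)=cv2.minAreaRect((q[:,:2]*1000).astype(np.float32)); print(n,len(q),np.round(c,1),np.round(s,1),round(a,1))
for n in("top","scene"):
    f=np.load(n+".npz"); W=f["W"];C=f["c"].astype(int)
    x,y,z=W[...,0],W[...,1],W[...,2]
    B=lambda a,b,c,d,e,g:(x>a)&(x<b)&(y>c)&(y<d)&(z>e)&(z<g)
    rect(n+" plate",W[B(.33,.54,.22,.45,.004,.016)&(C.max(-1)<75)])
    a=W[B(.38,.5,.24,.42,.08,.095)]; rect(" arm",a)
    # pillar end: points with largest distance from tab
    d=np.hypot(a[:,0]-.4545,a[:,1]-.2785); print(" max d",np.percentile(d,[95,99,100]))
    vx,vy,x0,y0=cv2.fitLine((a[:,:2]*1000).astype(np.float32),cv2.DIST_HUBER,0,.01,.01).ravel(); print(" armline dir",np.degrees(np.arctan2(vy,vx)),x0,y0)
    print(" tab",W[B(.42,.49,.25,.31,.12,.13)].mean(0)if B(.42,.49,.25,.31,.12,.13).any() else None)
    rect(" rim",W[B(.33,.57,-.45,-.22,.037,.043)]); rect(" holder",W[B(.57,.72,-.08,.16,.098,.102)])
    rect(" panfloor",W[B(.33,.57,-.45,-.22,.002,.045)])
    for y0,y1 in((-.12,-.075),(-.06,-.01),(0,.065),(.08,.125)):
        m=B(.35,.56,y0,y1,.015,.027); rect(" mk",W[m]); k=m&(C.max(-1)<90); print("   cap",W[k].mean(0),k.sum())
```

```text
top plate 1820 [438.  328.3] [109.2 167.2] 9.7
 arm 332 [438.1 332.6] [ 22.9 125.4] 12.6
 max d [0.11369879 0.11808438 0.1191286 ]
 armline dir -76.15578 437.9939 339.227
 tab [0.45428977 0.27871945 0.12485244]
 rim 299 [ 450.6 -324.7] [176.4 164.1] 0.0
 holder 136 [639.5  36.2] [ 43.3 158.6] 5.8
 panfloor 4189 [ 449.7 -334.9] [239.3 229.3] 0.1
 mk 344 [465.4 -98.6] [ 20.8 127.6] 85.2
   cap [ 0.51012486 -0.1023227   0.02059491] 103
 mk 328 [453.9 -37.9] [ 18.8 125.8] 89.9
   cap [ 0.4987083  -0.03740751  0.02034291] 99
 mk 355 [454.8  31.7] [ 19.9 129.2] 77.8
   cap [0.49817999 0.02182768 0.01982866] 104
 mk 356 [468.8 103.4] [129.8  19.9] 7.8
   cap [0.51304994 0.10847906 0.02044574] 99
scene plate 1247 [438.5 327.3] [117.7 169.1] 11.1
 arm 276 [444.5 333.6] [ 25.4 129.6] 17.2
 max d [0.11243161 0.11645508 0.12039843]
 armline dir -74.382195 446.28775 329.73328
 tab [0.4590184  0.27772787 0.12416721]
 rim 336 [ 451.5 -326. ] [183.  163.6] 0.2
 holder 220 [641.4  35.2] [ 46.2 158.7] 5.7
 panfloor 4439 [ 450.  -335.1] [229.5 239.7] 89.9
 mk 271 [467.6 -99.4] [ 21.  131.8] 85.2
   cap [ 0.5138285  -0.10288274  0.02053089] 100
 mk 260 [459.  -38.6] [ 20.1 137.1] 89.7
   cap [ 0.50305281 -0.03930737  0.02095599] 92
 mk 260 [458.6  30. ] [ 20.9 127.2] 77.2
   cap [0.50169775 0.02128453 0.02001576] 97
 mk 234 [470.7 102.4] [130.1  20.1] 8.0
   cap [0.51085016 0.10702677 0.02092882] 64
```

```bash
cat >> h.py <<'E'
from scipy.spatial.transform import Rotation as Ro
def down(yaw,tilt=0,az=0):
    """tool down with closing axis (tool y) at yaw deg; then tilted by tilt deg so z leans to azimuth az deg"""
    y=np.r_[np.cos(np.radians(yaw)),np.sin(np.radians(yaw)),0]; z=np.r_[0,0,-1.]
    R=Ro.from_matrix(np.c_[np.cross(y,z),y,z])
    a=np.radians(az); ax=np.cross(z,[np.cos(a),np.sin(a),0])
    return Ro.from_rotvec(ax*np.radians(tilt))*R
def cur():
    s=r.read_state(); q=s["orientation"]; return np.array(s["tcp_pos"]),Ro.from_quat([q[1],q[2],q[3],q[0]]),s
def plan(*targets):
    p,R,s=cur()
    print("t %.2f tcp %s yaw %.1f q %s open %.4f F %s"%(s["time"],np.round(p,4),np.degrees(np.arctan2(*R.as_matrix()[[1,0],1])),np.round(s["joint_positions"],2),s["opening"],np.round(s["force"],1)))
    for P,T in targets:
        T=R if T is None else T
        d=R.inv().apply(np.array(P)-p)/.3; v=(R.inv()*T).as_rotvec()/np.pi
        print(" ",np.round(np.r_[d,v],3).tolist(), "rows",round(max(np.linalg.norm(d)*.3/.0417,np.degrees(np.linalg.norm(v)*np.pi)/7.16),1))
E
python3 - <<'E'
from h import *
plan(([.453,.278,.19],down(14)))
E
```

```text
t 1.10 tcp [0.1911 0.5423 0.1982] yaw 70.6 q [ 1.03  0.18  1.61 -0.    1.35 -0.21] open 0.0853 F [0.5 0.3 0.4]
  [-1.116, -0.541, 0.027, -0.0, 0.0, 0.314] rows 8.9
```

```bash
python3 -m handwheel '[[[1,-0.25,-0.12,0.01,0,0,0.06],[1,-0.5,-0.25,0.01,0,0,0.13],[1,-0.7,-0.35,0.02,0,0,0.2],[1,-0.85,-0.42,0.02,0,0,0.26],[1,-0.95,-0.47,0.02,0,0,0.314],[1,-0.95,-0.47,0.02,0,0,0.314],[1,-0.95,-0.47,0.02,0,0,0.314],[1,-0.95,-0.47,0.02,0,0,0.314]]]' 30
python3 - <<'E'
from h import *
plan(([.453,.278,.19],down(14)),([.453,.278,.097],down(14)))
E
```

```text
time: 1.77
tcp_pos: [0.4154, 0.3118, 0.1924]
orientation: [0.001, 0.618, 0.786, 0.0]
force: [1.0, 0.0, -0.5]
opening: 0.0855
gripper_force: 0.0
t 1.77 tcp [0.4154 0.3118 0.1924] yaw 13.6 q [ 0.42  0.06  1.75 -0.    1.33  0.18] open 0.0855 F [ 1.   0.  -0.5]
  [-0.139, 0.095, 0.008, 0.0, 0.0, -0.002] rows 1.2
  [-0.139, 0.095, 0.318, 0.0, 0.0, -0.002] rows 2.6
```

```bash
python3 -m handwheel '[[[1,-0.139,0.095,0.01,0,0,0],[1,-0.139,0.095,0.16,0,0,0],[1,-0.139,0.095,0.318,0,0,0],[0.3,-0.139,0.095,0.318,0,0,0],[0,-0.139,0.095,0.318,0,0,0],[0,-0.139,0.095,0.318,0,0,0],[0,-0.139,0.095,0.318,0,0,0],[0,-0.139,0.095,0.318,0,0,0],[0,-0.139,0.095,0.318,0,0,0],[0,-0.139,0.095,0.318,0,0,0],[0,-0.139,0.095,0.318,0,0,0]]]' 30
python3 - <<'E'
from h import *
p,R,s=cur()
piv=np.array([.4286,.3822]); print("r",np.linalg.norm(p[:2]-piv),"ang from -y",np.degrees(np.arctan2(*(p[:2]-piv)*[1,-1])))
T=[]
for k in range(1,13):
    a=np.radians(7*k); v=p[:2]-piv; c,sn=np.cos(a),np.sin(a)
    T.append((np.r_[piv+[c*v[0]-sn*v[1],sn*v[0]+c*v[1]],p[2]],Ro.from_rotvec([0,0,a])*R))
plan(*T)
E
```

```text
time: 2.68
tcp_pos: [0.4512, 0.2815, 0.0978]
orientation: [0.0, 0.615, 0.789, 0.001]
force: [-0.2, 0.4, -0.2]
opening: -0.0001
gripper_force: 0.0
r 0.10318293889855772 ang from -y 12.657547924344911
t 2.68 tcp [0.4512 0.2815 0.0978] yaw 14.1 q [ 0.33  0.2   1.8  -0.    1.14  0.09] open -0.0001 F [-0.2  0.4 -0.2]
  [0.002, 0.042, 0.0, 0.0, 0.0, -0.039] rows 1.0
  [0.008, 0.083, 0.0, 0.0, 0.0, -0.078] rows 2.0
  [0.02, 0.124, 0.0, 0.0, 0.0, -0.117] rows 2.9
  [0.036, 0.162, 0.0, 0.0, 0.0, -0.156] rows 3.9
  [0.057, 0.199, 0.0, 0.0, 0.0, -0.194] rows 4.9
  [0.083, 0.232, 0.0, 0.0, 0.0, -0.233] rows 5.9
  [0.112, 0.262, 0.0, 0.0, 0.0, -0.272] rows 6.8
  [0.144, 0.289, 0.0, 0.0, 0.001, -0.311] rows 7.8
  [0.18, 0.311, 0.001, 0.0, 0.001, -0.35] rows 8.8
  [0.218, 0.329, 0.001, 0.0, 0.001, -0.389] rows 9.8
  [0.258, 0.342, 0.001, 0.0, 0.001, -0.428] rows 10.8
  [0.299, 0.35, 0.001, 0.0, 0.001, -0.467] rows 11.7
```

Fingers closed on nothing; look.

Run:
```python
from h import *
d=img("wrist"); save(d,"w1.png"); W=world(d); m=(W[...,2]>.115)&(W[...,2]<.13)
print(m.sum(),W[m].mean(0) if m.any() else 0)
d=img("scene"); W=world(d); save(d,"s2.png",[340,150,460,250],5)
m=(W[...,2]>.116)&(W[...,2]<.128)&(abs(W[...,0]-.45)<.06)&(abs(W[...,1]-.28)<.06); print(m.sum(),W[m].mean(0) if m.any() else 0)
```

```text
34 [0.45885642 0.28297979 0.11901265]
27 [0.45924291 0.27804623 0.12196527]
```

View pics/w1.png

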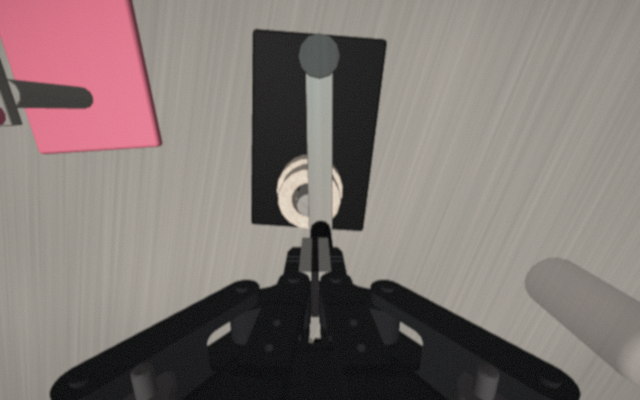

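View pics/s2.png

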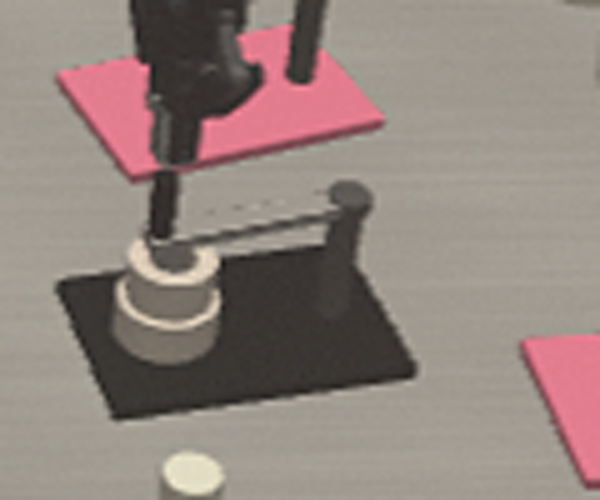

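Run:
```python
from h import *
p,R,s=cur()
for n in("scene","wrist"):
    d=img(n); W=world(d); K=d["camera_matrix"]
    def pr(X):
        c=d["R"]@X+d["t"]; u=K@c; return np.round(u[:2]/u[2],1)
    print(n,"tcp",pr(p),"grasp",pr(p+[0,0,.019]),"tabtop(.453,.278)",pr(np.array([.453,.278,.124])),"base",pr(np.array([.453,.278,.087])))
    if n=="scene":
        for v in range(172,204,2): print(v,[ (u,*np.round(W[v,u],3)) for u in(372,375,378)])
    else:
        for (u,v) in((320,228),(320,222),(306,245),(328,245),(317,260),(317,290),(320,300)): print(u,v,np.round(W[v,u],3))
```

```text
scene tcp [372.9 192.2] grasp [373.6 186.4] tabtop(.453,.278) [372.7 184.5] base [371.4 195.8]
172 [(372, np.float64(0.458), np.float64(0.272), np.float64(0.167)), (375, np.float64(0.478), np.float64(0.275), np.float64(0.181)), (378, np.float64(0.491), np.float64(0.279), np.float64(0.191))]
174 [(372, np.float64(0.457), np.float64(0.272), np.float64(0.16)), (375, np.float64(0.464), np.float64(0.278), np.float64(0.165)), (378, np.float64(0.482), np.float64(0.282), np.float64(0.178))]
176 [(372, np.float64(0.46), np.float64(0.272), np.float64(0.156)), (375, np.float64(0.467), np.float64(0.278), np.float64(0.162)), (378, np.float64(0.463), np.float64(0.286), np.float64(0.158))]
178 [(372, np.float64(0.457), np.float64(0.273), np.float64(0.148)), (375, np.float64(0.467), np.float64(0.279), np.float64(0.155)), (378, np.float64(0.464), np.float64(0.287), np.float64(0.152))]
180 [(372, np.float64(0.461), np.float64(0.273), np.float64(0.144)), (375, np.float64(0.463), np.float64(0.28), np.float64(0.146)), (378, np.float64(0.466), np.float64(0.287), np.float64(0.148))]
182 [(372, np.float64(0
[... 1722 characters left out ...]
np.float64(0.086))]
200 [(372, np.float64(0.464), np.float64(0.279), np.float64(0.082)), (375, np.float64(0.455), np.float64(0.288), np.float64(0.075)), (378, np.float64(0.448), np.float64(0.298), np.float64(0.068))]
202 [(372, np.float64(0.448), np.float64(0.283), np.float64(0.062)), (375, np.float64(0.45), np.float64(0.29), np.float64(0.064)), (378, np.float64(0.441), np.float64(0.3), np.float64(0.056))]
wrist tcp [315.2 227.1] grasp [315.2 239.4] tabtop(.453,.278) [317.3 251.3] base [316.9 226.4]
320 228 [0.453 0.284 0.103]
320 222 [0.454 0.283 0.092]
306 245 [0.444 0.29  0.145]
328 245 [0.455 0.292 0.144]
317 260 [0.449 0.292 0.161]
317 290 [0.451 0.282 0.168]
320 300 [0.452 0.285 0.178]
```

Run:
```python
from h import *
p,R,s=cur()
for n in("wrist","scene"):
    W=world(img(n)); T=R.inv().apply((W.reshape(-1,3)-p)).reshape(400,640,3)
    m=(abs(T[...,0])<.03)&(abs(T[...,1])<.04)&(T[...,2]>-.09)&(T[...,2]<.012)
    for a in np.arange(-.09,.012,.006):
        k=m&(T[...,2]>=a)&(T[...,2]<a+.006)
        if k.sum(): q=T[k]; print(n,"z %.3f"%a,k.sum(),"x",np.round([q[:,0].min(),q[:,0].max()],3),"y",np.round([q[:,1].min(),q[:,1].max()],3))
```

```text
wrist z -0.090 3127 x [-0.013  0.013] y [-0.038  0.038]
wrist z -0.084 1721 x [-0.014  0.013] y [-0.034  0.034]
wrist z -0.078 427 x [-0.009  0.013] y [-0.021  0.028]
wrist z -0.072 615 x [-0.012  0.011] y [-0.014  0.013]
wrist z -0.066 362 x [0.005 0.011] y [-0.014  0.013]
wrist z -0.060 372 x [0.005 0.011] y [-0.014  0.013]
wrist z -0.054 329 x [0.005 0.011] y [-0.014  0.013]
wrist z -0.048 274 x [0.005 0.011] y [-0.014  0.013]
wrist z -0.042 134 x [0.005 0.011] y [-0.012  0.012]
wrist z -0.030 14 x [-0.001  0.002] y [0.007 0.01 ]
wrist z -0.024 25 x [-0.003  0.003] y [0.004 0.011]
wrist z -0.018 72 x [-0.004  0.002] y [-0.001  0.011]
wrist z -0.012 78 x [-0.004  0.003] y [-0.002  0.011]
wrist z -0.006 72 x [-0.004  0.002] y [-0.003  0.011]
wrist z 0.000 69 x [-0.003  0.002] y [-0.003  0.011]
wrist z 0.006 1091 x [-0.011  0.03 ] y [-0.004  0.012]
scene z -0.090 40 x [-0.013  0.011] y [-0.034  0.036]
scene z -0.084 29 x [-0.013  0.009] y [-0.025  0.031]
scene z -0.078 7 x [-0.012  0.011] y [-0.009  0.014]
scene z -0.072 12 x [-0.012  0.007] y [-0.004  0.014]
scene z -0.066 14 x [-0.011  0.007] y [-0.004  0.014]
scene z -0.060 25 x [-0.012  0.007] y [-0.004  0.018]
scene z -0.054 15 x [-0.012  0.012] y [-0.009  0.014]
scene z -0.048 19 x [-0.011  0.008] y [-0.004  0.015]
scene z -0.042 13 x [-0.011  0.007] y [-0.005  0.009]
scene z -0.036 3 x [-0.004  0.002] y [0.003 0.007]
scene z -0.030 17 x [-0.011 -0.   ] y [-0.002  0.012]
scene z -0.024 7 x [-0.011 -0.   ] y [0.008 0.01 ]
scene z -0.018 13 x [-0.011  0.001] y [0.003 0.013]
scene z -0.012 10 x [-0.01   0.003] y [0.001 0.012]
scene z -0.006 12 x [-0.011  0.003] y [0.005 0.013]
scene z 0.000 10 x [-0.011  0.027] y [0.007 0.014]
scene z 0.006 55 x [-0.01  0.03] y [-0.002  0.014]
```

The true finger tips sit about 37 mm behind the reported TCP (both cameras agree: they show the tips at z≈0.135, above the tab). I'll correct for this throughout.

```bash
cat >> h.py <<'E'
OFF=.037  # real finger tips lie this far behind the reported TCP
_plan=plan
def plan(*targets):
    p,R,s=cur(); print("tip",np.round(p-R.apply([0,0,OFF]),4))
    _plan(*[(np.array(P)+(R if T is None else T).apply([0,0,OFF]),T) for P,T in targets])
E
python3 -m handwheel '[[[1,0,0,0,0,0,0],[1,-0.013,0.013,0,0,0,0],[1,-0.013,0.013,0,0,0,0],[1,-0.013,0.013,0,0,0,0],[1,-0.013,0.013,0,0,0,0],[1,-0.013,0.013,0,0,0,0],[1,-0.013,0.013,0.06,0,0,0],[1,-0.013,0.013,0.13,0,0,0],[1,-0.013,0.013,0.13,0,0,0]]]' 30
python3 -m handwheel '[[[0,0,0,0,0,0,0],[0,0,0,0,0,0,0],[0,0,0,0,0,0,0],[0,0,0,0,0,0,0],[0,0,0,0,0,0,0],[0,0,0,0,0,0,0],[0,0,0,0,0,0,0],[0,0,0,0,0,0,0]]]' 30
python3 - <<'E'
from h import *
p,R,s=cur(); p=p-R.apply([0,0,OFF])
piv=np.array([.4286,.3822]); print("r",np.linalg.norm(p[:2]-piv),"ang from -y",np.degrees(np.arctan2(*(p[:2]-piv)*[1,-1])))
T=[]
for k in range(1,13):
    a=np.radians(7*k); v=p[:2]-piv; c,sn=np.cos(a),np.sin(a)
    T.append((np.r_[piv+[c*v[0]-sn*v[1],sn*v[0]+c*v[1]],p[2]],Ro.from_rotvec([0,0,a])*R))
plan(*T)
E
```

```text
time: 3.73
tcp_pos: [0.4527, 0.2773, 0.0544]
orientation: [-0.002, 0.615, 0.788, -0.003]
force: [-1.1, -0.2, -0.7]
opening: 0.0854
gripper_force: 0.0
time: 4.4
tcp_pos: [0.456, 0.2784, 0.0585]
orientation: [0.0, 0.615, 0.788, 0.0]
force: [-0.3, -0.5, 4.8]
opening: 0.0132
gripper_force: 29.9
r 0.10732276454342671 ang from -y 14.77011327481484
tip [0.456  0.2784 0.0955]
t 4.40 tcp [0.456  0.2784 0.0585] yaw 14.1 q [ 0.33  0.26  1.82 -0.    1.06  0.08] open 0.0132 F [-0.3 -0.5  4.8]
  [0.003, 0.044, 0.0, 0.0, 0.0, -0.039] rows 1.0
  [0.012, 0.086, 0.0, 0.0, 0.0, -0.078] rows 2.0
  [0.025, 0.128, 0.0, 0.0, 0.0, -0.117] rows 2.9
  [0.044, 0.167, 0.0, 0.0, 0.0, -0.156] rows 3.9
  [0.067, 0.204, 0.0, 0.0, 0.0, -0.194] rows 4.9
  [0.095, 0.238, 0.0, 0.0, 0.0, -0.233] rows 5.9
  [0.126, 0.268, 0.0, 0.0, 0.0, -0.272] rows 6.8
  [0.161, 0.295, 0.0, 0.0, 0.0, -0.311] rows 7.8
  [0.199, 0.316, 0.0, 0.0, 0.0, -0.35] rows 8.8
  [0.24, 0.333, 0.0, 0.0, 0.0, -0.389] rows 9.8
  [0.282, 0.345, 0.0, 0.0, 0.0, -0.428] rows 10.8
  [0.325, 0.352, 0.0, 0.0, 0.0, -0.467] rows 11.7
```

Tab is held (r = 107 mm, consistent with 108). Swing.

```bash
python3 -m handwheel '[[[0,0.003,0.044,0,0,0,-0.039],[0,0.012,0.086,0,0,0,-0.078],[0,0.025,0.128,0,0,0,-0.117],[0,0.044,0.167,0,0,0,-0.156],[0,0.067,0.204,0,0,0,-0.194],[0,0.095,0.238,0,0,0,-0.233],[0,0.126,0.268,0,0,0,-0.272],[0,0.161,0.295,0,0,0,-0.311],[0,0.199,0.316,0,0,0,-0.35],[0,0.24,0.333,0,0,0,-0.389],[0,0.282,0.345,0,0,0,-0.428],[0,0.325,0.352,0,0,0,-0.467]]]' 30
python3 - <<'E'
from h import *
p,R,s=cur(); p=p-R.apply([0,0,OFF]); piv=np.array([.4286,.3822]); v=p[:2]-piv; a=np.degrees(np.arctan2(v[0],-v[1]))
print("r",np.linalg.norm(v),"ang",a, "joint",np.radians(a-9.8)); plan()
E
```

```text
time: 5.4
tcp_pos: [0.535, 0.3993, 0.0585]
orientation: [0.001, -0.074, 0.997, 0.0]
force: [-1.7, -0.6, 5.6]
opening: 0.0132
gripper_force: 30.0
r 0.10776031117042324 ang 99.12124542017007 joint 1.5589498245638738
tip [0.535  0.3993 0.0955]
t 5.40 tcp [0.535  0.3993 0.0585] yaw 98.4 q [ 0.46  0.52  1.46  0.    1.16 -1.25] open 0.0132 F [-1.7 -0.6  5.6]
```

```bash
python3 -m handwheel '[[[1,0,0,0,0,0,0],[1,0,0,0,0,0,0],[1,0,0,0,0,0,0],[1,0,0,0,0,0,0],[1,0,0,0,0,0,0],[1,0,0,-0.15,0,0,0],[1,0,0,-0.25,0,0,0],[1,0,0,-0.25,0,0,0]]]'
python3 - <<'E'
from h import *
plan(([.445,.289,.16],down(10)),([.445,.289,.13],down(10)))
E
```

```text
time: 6.07
tcp_pos: [0.5388, 0.4002, 0.1411]
orientation: [0.006, -0.07, 0.998, 0.002]
force: [1.3, 1.4, 1.9]
opening: 0.0853
gripper_force: 0.0
tip [0.5384 0.4    0.1781]
t 6.07 tcp [0.5388 0.4002 0.1411] yaw 98.0 q [ 0.46  0.43  1.41 -0.    1.29 -1.25] open 0.0853 F [1.3 1.4 1.9]
  [0.362, -0.323, 0.055, 0.004, 0.002, 0.489] rows 12.3
  [0.363, -0.324, 0.155, 0.004, 0.002, 0.489] rows 12.3
```

```bash
python3 -m handwheel '[[[1,0.06,-0.05,0.02,0,0,0.04],[1,0.12,-0.1,0.03,0,0,0.08],[1,0.18,-0.16,0.05,0,0,0.12],[1,0.25,-0.22,0.055,0,0,0.16],[1,0.31,-0.28,0.055,0,0,0.2],[1,0.36,-0.323,0.055,0,0,0.24],[1,0.362,-0.323,0.055,0,0,0.28],[1,0.362,-0.323,0.055,0,0,0.32],[1,0.362,-0.323,0.055,0,0,0.36],[1,0.362,-0.323,0.055,0,0,0.4],[1,0.362,-0.323,0.055,0,0,0.44],[1,0.362,-0.323,0.055,0,0,0.489]]]'
python3 - <<'E'
from h import *
d=img("wrist"); W=world(d); save(d,"w2.png")
np.savez("w2.npz",W=W,c=d["color"])
for a,b,n in((.058,.066,"roll1"),(.032,.04,"roll0"),(.073,.08,"post"),(.118,.13,"tab")):
    k=(W[...,2]>a)&(W[...,2]<b)&(abs(W[...,0]-.445)<.15)&(abs(W[...,1]-.32)<.12)
    if k.sum()>8:
        q=W[k]; print(n,k.sum(),cv2.minAreaRect((q[:,:2]*1000).astype(np.float32)),cv2.minEnclosingCircle((q[:,:2]*1000).astype(np.float32)))
plan(([.445,.289,.037],down(10)))
E
```

```text
time: 7.07
tcp_pos: [0.4406, 0.2868, 0.1164]
orientation: [0.0, 0.631, 0.776, 0.0]
force: [-0.3, 0.7, -0.0]
opening: 0.0856
gripper_force: 0.0
roll1 1814 ((444.6990051269531, 288.44903564453125), (46.635047912597656, 46.757320404052734), 10.926337242126465) ((444.7838134765625, 288.3128967285156), 23.937850952148438)
roll0 501 ((434.6350402832031, 325.8680114746094), (54.17138671875, 94.42476654052734), 14.875974655151367) ((435.5423278808594, 323.1545104980469), 50.28345489501953)
post 386 ((442.4975891113281, 339.0426940917969), (111.74179077148438, 53.41689682006836), 71.49195861816406) ((464.6868591308594, 331.61480712890625), 55.96889114379883)
tab 704 ((533.91357421875, 399.8479309082031), (13.707447052001953, 13.67479133605957), 73.68653106689453) ((534.131103515625, 400.19598388671875), 7.329345703125)
tip [0.4406 0.2868 0.1534]
t 7.12 tcp [0.4406 0.2868 0.1164] yaw 11.3 q [ 0.35  0.16  1.81 -0.    1.17  0.15] open 0.0853 F [-1.8  0.3 -0.1]
  [0.004, 0.016, 0.388, 0.0, -0.0, 0.007] rows 2.8
```

View pics/w2.png

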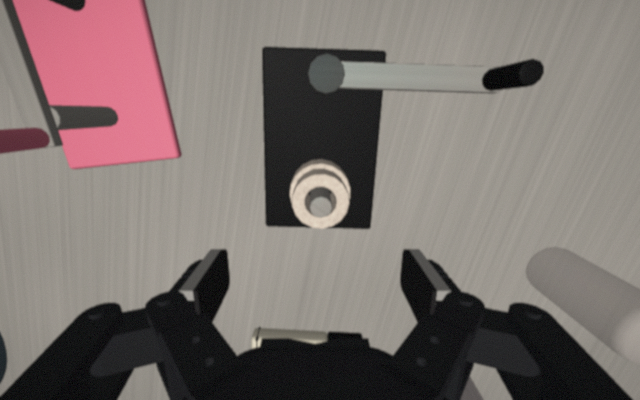

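```bash
python3 -m handwheel '[[[1,0.003,0.015,0.13,0,0,0],[1,0.003,0.015,0.26,0,0,0],[1,0.003,0.015,0.37,0,0,0],[1,0.003,0.015,0.388,0,0,0],[0.5,0.003,0.015,0.388,0,0,0],[0.3,0.003,0.015,0.388,0,0,0],[0.3,0.003,0.015,0.388,0,0,0],[0.3,0.003,0.015,0.388,0,0,0],[0.3,0.003,0.015,0.388,0,0,0],[0.3,0.003,0.015,0.388,0,0,0]]]' 40
python3 - <<'E'
from h import *
plan(([.4448,.2885,.15],None))
E
```

```text
time: 7.95
tcp_pos: [0.4469, 0.2899, 0.0027]
orientation: [0.001, 0.628, 0.778, 0.002]
force: [-1.0, -1.9, 6.4]
opening: 0.0475
gripper_force: 41.3
tip [0.4467 0.2898 0.0397]
t 7.95 tcp [0.4469 0.2899 0.0027] yaw 12.2 q [ 0.35  0.35  1.84 -0.    0.94  0.14] open 0.0475 F [-1.  -1.9  6.4]
  [-0.003, -0.005, -0.368, 0.0, 0.0, 0.0] rows 2.6
```

```bash
python3 -m handwheel '[[[0.3,0,-0.006,-0.08,0,0,0],[0.3,0,-0.006,-0.18,0,0,0],[0.3,0,-0.006,-0.28,0,0,0],[0.3,0,-0.006,-0.37,0,0,0],[0.3,0,-0.006,-0.37,0,0,0],[0.3,0,-0.006,-0.37,0,0,0]]]' 40
python3 - <<'E'
from h import *
plan(([.451,-.0,.15],down(6)),([.451,-.29,.15],down(0)))
E
```

```text
time: 8.45
tcp_pos: [0.4451, 0.2896, 0.1143]
orientation: [0.002, 0.628, 0.778, 0.003]
force: [-0.3, -0.1, -0.7]
opening: 0.0472
gripper_force: 42.4
tip [0.4448 0.2895 0.1513]
t 8.45 tcp [0.4451 0.2896 0.1143] yaw 12.2 q [ 0.35  0.17  1.8  -0.    1.16  0.14] open 0.0472 F [-0.3 -0.1 -0.7]
  [-0.948, -0.185, 0.002, 0.002, -0.0, 0.034] rows 6.9
  [-1.892, -0.389, -0.0, 0.002, -0.001, 0.068] rows 13.9
```

```bash
python3 -m handwheel '[[[0.3,-0.12,-0.025,0,0,0,0.005],[0.3,-0.24,-0.05,0,0,0,0.01],[0.3,-0.36,-0.07,0,0,0,0.015],[0.3,-0.48,-0.095,0,0,0,0.02],[0.3,-0.6,-0.12,0,0,0,0.025],[0.3,-0.72,-0.14,0,0,0,0.03],[0.3,-0.84,-0.165,0,0,0,0.035],[0.3,-0.95,-0.185,0,0,0,0.04],[0.3,-0.95,-0.185,0,0,0,0.06]]]' 40
python3 - <<'E'
from h import *
plan(([.451,-.290,.15],down(0)))
E
```

```text
time: 9.2
tcp_pos: [0.4487, -0.0067, 0.1105]
orientation: [0.001, 0.7, 0.714, -0.001]
force: [0.2, 0.1, -1.7]
opening: 0.0468
gripper_force: 42.4
tip [ 0.4487 -0.0066  0.1475]
t 9.20 tcp [ 0.4487 -0.0067  0.1105] yaw 1.1 q [-0.28 -0.    2.   -0.    1.15 -0.3 ] open 0.0468 F [ 0.2  0.1 -1.7]
  [-0.944, -0.01, -0.007, -0.0, 0.001, 0.006] rows 6.8
```

```bash
python3 -m handwheel '[[[0.3,-0.12,0,0,0,0,0],[0.3,-0.24,0,0,0,0,0],[0.3,-0.36,0,0,0,0,0.006],[0.3,-0.48,0,0,0,0,0.006],[0.3,-0.6,-0.01,0,0,0,0.006],[0.3,-0.72,-0.01,0,0,0,0.006],[0.3,-0.84,-0.01,-0.007,0,0,0.006],[0.3,-0.944,-0.01,-0.007,0,0,0.006],[0.3,-0.944,-0.01,-0.007,0,0,0.006],[0.3,-0.944,-0.01,-0.007,0,0,0.006]]]' 40
python3 - <<'E'
from h import *
d=img("wrist"); W=world(d); save(d,"w3.png"); np.savez("w3.npz",W=W,c=d["color"])
k=(W[...,2]>.036)&(W[...,2]<.044)&(abs(W[...,0]-.45)<.12)&(abs(W[...,1]+.33)<.12); q=W[k]; print(k.sum(),cv2.minAreaRect((q[:,:2]*1000).astype(np.float32)),q.min(0),q.max(0))
p,R,s=cur(); T=R.inv().apply((W.reshape(-1,3)-p)).reshape(400,640,3)
m=(abs(T[...,0])<.04)&(abs(T[...,1])<.03)&(T[...,2]>-.09)&(T[...,2]<.03); q=T[m]; print("roll in tool",m.sum(),q.min(0),q.max(0),np.percentile(q[:,2],[50,95,99]))
plan(([.451,-.290,.15],down(0)))
E
```

```text
time: 10.03
tcp_pos: [0.4518, -0.2858, 0.1119]
orientation: [-0.001, 0.706, 0.708, 0.0]
force: [-0.2, 0.4, -0.1]
opening: 0.0469
gripper_force: 42.4
2147 ((451.2447204589844, -327.26068115234375), (161.88221740722656, 176.46238708496094), 89.73660278320312) [ 0.36324318 -0.40837718  0.03600425] [ 0.53983014 -0.24629939  0.04232512]
roll in tool 11312 [-0.02634282 -0.02999006 -0.08999213] [ 0.02166526  0.02999403 -0.03377546] [-0.05948144 -0.04058648 -0.03661421]
tip [ 0.4518 -0.2844  0.1488]
t 10.08 tcp [ 0.4518 -0.2844  0.1118] yaw 0.2 q [-0.78  0.19  1.79  0.    1.17 -0.79] open 0.0474 F [-0.   0.1 -0.9]
  [-0.019, -0.003, -0.004, -0.0, -0.001, 0.001] rows 0.1
```

View pics/w3.png

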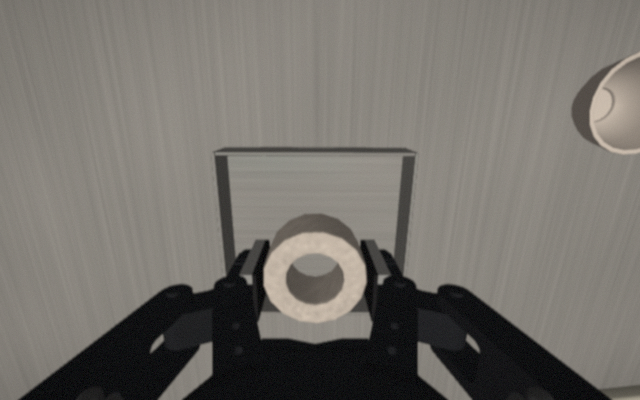

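```bash
python3 -m handwheel '[[[0.3,-0.025,-0.003,0.1,0,0,0],[0.3,-0.025,-0.003,0.2,0,0,0],[0.3,-0.025,-0.003,0.3,0,0,0],[0.3,-0.025,-0.003,0.38,0,0,0],[0.3,-0.025,-0.003,0.43,0,0,0],[0.3,-0.025,-0.003,0.467,0,0,0],[0.3,-0.025,-0.003,0.467,0,0,0],[0.3,-0.025,-0.003,0.467,0,0,0]]]' 40
python3 - <<'E'
from h import *
plan()
E
```

```text
time: 10.75
tcp_pos: [0.4518, -0.2912, -0.0273]
orientation: [-0.0, 0.705, 0.709, 0.0]
force: [-0.2, 0.1, -0.4]
opening: 0.0473
gripper_force: 42.8
tip [ 0.4519 -0.2912  0.0097]
t 10.75 tcp [ 0.4518 -0.2912 -0.0273] yaw 0.4 q [-0.79  0.42  1.83  0.    0.89 -0.8 ] open 0.0473 F [-0.2  0.1 -0.4]
```

```bash
python3 -m handwheel '[[[0.75,0,0,0.008,0,0,0],[0.75,0,0,0.008,0,0,0],[0.75,0,0,0.008,0,0,0],[0.75,0,0,0.008,0,0,0],[1,0,0,-0.1,0,0,0],[1,0,0,-0.22,0,0,0],[1,0,0,-0.34,0,0,0],[1,0,0,-0.46,0,0,0],[1,0,0,-0.46,0,0,0]]]' 40
python3 - <<'E'
from h import *
W=world(img("wrist"))
k=(W[...,2]>.024)&(W[...,2]<.033)&(abs(W[...,0]-.45)<.07)&(abs(W[...,1]+.3)<.05); q=W[k]
if k.sum(): print(k.sum(),cv2.minEnclosingCircle((q[:,:2]*1000).astype(np.float32)),np.percentile(q[:,2],[5,50,95]))
plan(([.445,.0,.15],down(5)))
E
```

```text
time: 11.5
tcp_pos: [0.4558, -0.2962, 0.1192]
orientation: [0.007, 0.705, 0.709, -0.0]
force: [1.0, -1.1, 1.6]
opening: 0.085
gripper_force: 0.0
1422 ((452.3954162597656, -292.9449768066406), 23.95308494567871) [0.0269743  0.02921681 0.03037619]
tip [ 0.4543 -0.2948  0.1531]
t 11.55 tcp [ 0.4545 -0.295   0.1161] yaw 0.3 q [-0.79  0.19  1.77  0.    1.17 -0.8 ] open 0.0854 F [-0.  -0.2 -1.3]
  [0.984, -0.027, 0.003, 0.002, 0.002, -0.026] rows 7.1
```

Roll1 lies flat. Back for roll0.

```bash
python3 -m handwheel '[[[1,0.14,0,0,0,0,0],[1,0.28,0,0,0,0,0],[1,0.42,-0.01,0,0,0,-0.01],[1,0.56,-0.015,0,0,0,-0.01],[1,0.7,-0.02,0,0,0,-0.02],[1,0.84,-0.02,0,0,0,-0.02],[1,0.98,-0.027,0,0,0,-0.03],[1,0.98,-0.027,0,0,0,-0.03],[1,0.98,-0.027,0,0,0,-0.03]]]'
python3 - <<'E'
from h import *
plan(([.4448,.2885,.13],down(10)))
E
```

```text
time: 12.3
tcp_pos: [0.441, 0.004, 0.11]
orientation: [-0.001, 0.669, 0.743, -0.0]
force: [0.2, 0.1, 0.1]
opening: 0.0854
gripper_force: 0.0
tip [0.4411 0.004  0.147 ]
t 12.30 tcp [0.441 0.004 0.11 ] yaw 6.0 q [-0.26 -0.02  2.01  0.    1.15 -0.37] open 0.0854 F [0.2 0.1 0.1]
  [0.942, 0.111, 0.057, -0.0, -0.0, -0.022] rows 6.8
```

```bash
python3 -m handwheel '[[[1,0.14,0.015,0,0,0,0],[1,0.28,0.03,0,0,0,0],[1,0.42,0.045,0,0,0,-0.01],[1,0.56,0.06,0,0,0,-0.01],[1,0.7,0.08,0,0,0,-0.02],[1,0.84,0.1,0.03,0,0,-0.02],[1,0.942,0.111,0.05,0,0,-0.022],[1,0.942,0.111,0.05,0,0,-0.022],[1,0.942,0.111,0.05,0,0,-0.022]]]'
python3 - <<'E'
from h import *
W=world(img("wrist"))
k=(W[...,2]>.033)&(W[...,2]<.040)&(abs(W[...,0]-.445)<.05)&(abs(W[...,1]-.29)<.05); q=W[k]
print(k.sum(),cv2.minEnclosingCircle((q[:,:2]*1000).astype(np.float32)),np.median(q[:,2]))
plan(([.4448,.2885,.011],down(10)))
E
```

```text
time: 13.05
tcp_pos: [0.4471, 0.2861, 0.0945]
orientation: [-0.0, 0.644, 0.765, -0.001]
force: [-0.7, -0.8, -0.6]
opening: 0.0855
gripper_force: 0.0
2323 ((444.8739318847656, 288.2072448730469), 27.95448112487793) 0.036284954411901715
tip [0.4474 0.2852 0.1318]
t 13.10 tcp [0.4473 0.2851 0.0948] yaw 9.7 q [ 0.34  0.2   1.81 -0.    1.13  0.18] open 0.0855 F [-0.3 -0.7  0.5]
  [0.013, -0.006, 0.403, -0.001, 0.0, -0.002] rows 2.9
```

```bash
python3 -m handwheel '[[[1,0.01,-0.008,0.12,0,0,0],[1,0.01,-0.008,0.24,0,0,0],[1,0.01,-0.008,0.33,0,0,0],[1,0.01,-0.008,0.395,0,0,0],[1,0.01,-0.008,0.395,0,0,0],[0.4,0.01,-0.008,0.395,0,0,0],[0.4,0.01,-0.008,0.395,0,0,0],[0.4,0.01,-0.008,0.395,0,0,0],[0.4,0.01,-0.008,0.395,0,0,0],[0.4,0.01,-0.008,0.395,0,0,0]]]' 40
python3 - <<'E'
from h import *
plan(([.4448,.2885,.15],None))
E
```

```text
time: 13.93
tcp_pos: [0.4466, 0.2889, -0.0203]
orientation: [0.001, 0.645, 0.764, 0.002]
force: [0.8, -3.2, 7.1]
opening: 0.0547
gripper_force: 42.9
tip [0.4464 0.2889 0.0167]
t 13.93 tcp [ 0.4466  0.2889 -0.0203] yaw 9.7 q [ 0.35  0.39  1.85 -0.    0.9   0.18] open 0.0547 F [ 0.8 -3.2  7.1]
  [-0.0, -0.004, -0.444, 0.0, 0.0, 0.0] rows 3.2
```

```bash
python3 -m handwheel '[[[0.4,0,-0.004,-0.06,0,0,0],[0.4,0,-0.004,-0.14,0,0,0],[0.4,0,-0.004,-0.24,0,0,0],[0.4,0,-0.004,-0.34,0,0,0],[0.4,0,-0.004,-0.44,0,0,0],[0.4,0,-0.004,-0.46,0,0,0],[0.4,0,-0.004,-0.46,0,0,0]]]' 40
python3 - <<'E'
from h import *
plan(([.451,.0,.15],down(4)))
E
```

```text
time: 14.52
tcp_pos: [0.4455, 0.2895, 0.1191]
orientation: [0.002, 0.645, 0.764, 0.003]
force: [-1.3, -0.2, -0.8]
opening: 0.0541
gripper_force: 42.8
tip [0.4452 0.2894 0.1561]
t 14.52 tcp [0.4455 0.2895 0.1191] yaw 9.7 q [0.35 0.17 1.8  0.   1.17 0.18] open 0.0541 F [-1.3 -0.2 -0.8]
  [-0.954, -0.144, 0.018, 0.002, -0.001, 0.032] rows 6.9
```

```bash
python3 -m handwheel '[[[0.4,-0.12,-0.02,0,0,0,0],[0.4,-0.24,-0.035,0,0,0,0.01],[0.4,-0.36,-0.055,0,0,0,0.01],[0.4,-0.48,-0.07,0,0,0,0.02],[0.4,-0.6,-0.09,0,0,0,0.03],[0.4,-0.72,-0.11,0,0,0,0.03],[0.4,-0.84,-0.13,0,0,0,0.03],[0.4,-0.954,-0.144,0.01,0,0,0.03],[0.4,-0.954,-0.144,0.01,0,0,0.045]]]' 40
python3 - <<'E'
from h import *
plan(([.451,-.28,.15],down(0)),([.451,-.363,.15],down(0)))
E
```

```text
time: 15.27
tcp_pos: [0.4479, -0.0059, 0.111]
orientation: [0.0, 0.699, 0.715, -0.001]
force: [0.2, 0.7, -0.7]
opening: 0.0541
gripper_force: 42.8
tip [ 0.448  -0.0058  0.148 ]
t 15.27 tcp [ 0.4479 -0.0059  0.111 ] yaw 1.3 q [-0.28 -0.    2.   -0.    1.15 -0.3 ] open 0.0541 F [ 0.2  0.7 -0.7]
  [-0.914, -0.011, -0.005, -0.0, 0.001, 0.007] rows 6.6
  [-1.19, -0.017, -0.005, -0.0, 0.001, 0.007] rows 8.6
```

```bash
python3 -m handwheel '[[[0.4,-0.12,0,0,0,0,0],[0.4,-0.24,0,0,0,0,0],[0.4,-0.36,0,0,0,0,0.007],[0.4,-0.48,0,0,0,0,0.007],[0.4,-0.6,-0.01,0,0,0,0.007],[0.4,-0.72,-0.01,0,0,0,0.007],[0.4,-0.84,-0.01,-0.005,0,0,0.007],[0.4,-0.95,-0.01,-0.005,0,0,0.007],[0.4,-1,-0.01,-0.005,0,0,0.007],[0.4,-1,-0.01,-0.005,0,0,0.007]]]' 40
python3 - <<'E'
from h import *
plan(([.451,-.363,.14],down(0)))
p,R,s=cur(); W=world(img("wrist")); T=R.inv().apply((W.reshape(-1,3)-p)).reshape(400,640,3)
m=(abs(T[...,0])<.035)&(abs(T[...,1])<.02)&(T[...,2]>-.075)&(T[...,2]<.03); q=T[m]; print(np.percentile(q,[1,10,50,90,99],axis=0))
E
```

```text
time: 16.1
tcp_pos: [0.4529, -0.3036, 0.1125]
orientation: [-0.0, 0.706, 0.708, -0.0]
force: [-0.4, -1.0, -0.4]
opening: 0.0544
gripper_force: 42.8
tip [ 0.4529 -0.3036  0.1495]
t 16.10 tcp [ 0.4529 -0.3036  0.1125] yaw 0.1 q [-0.81  0.21  1.76 -0.    1.18 -0.81] open 0.0544 F [-0.4 -1.  -0.4]
  [-0.198, -0.007, 0.032, -0.0, -0.0, 0.001] rows 1.4
[[-0.02484133 -0.01949892 -0.05794209]
 [-0.01796726 -0.01561616 -0.0572945 ]
 [ 0.00348187 -0.00014422 -0.05636076]
 [ 0.0256415   0.01558328 -0.04167748]
 [ 0.02791938  0.01951816 -0.0335504 ]]
```

```bash
python3 -m handwheel '[[[0.4,-0.1,-0.007,0,0,0,0],[0.4,-0.2,-0.007,0.03,0,0,0],[0.4,-0.2,-0.007,0.11,0,0,0],[0.4,-0.2,-0.007,0.21,0,0,0],[0.4,-0.2,-0.007,0.31,0,0,0],[0.4,-0.2,-0.007,0.39,0,0,0],[0.4,-0.2,-0.007,0.44,0,0,0],[0.4,-0.2,-0.007,0.46,0,0,0],[0.4,-0.2,-0.007,0.46,0,0,0],[0.4,-0.2,-0.007,0.46,0,0,0]]]' 40
python3 - <<'E'
from h import *
plan()
E
python3 -m handwheel '[[[0.85,0,0,0.008,0,0,0],[0.85,0,0,0.008,0,0,0],[0.85,0,0,0.008,0,0,0],[0.85,0,0,0.008,0,0,0],[1,0,0,-0.1,0,0,0],[1,0,0,-0.22,0,0,0],[1,0,0,-0.34,0,0,0],[1,0,0,-0.46,0,0,0],[1,0,0,-0.46,0,0,0]]]' 40
python3 - <<'E'
from h import *
d=img("wrist");W=world(d); save(d,"w4.png")
k=(W[...,2]>.024)&(W[...,2]<.033)&(abs(W[...,0]-.45)<.07)&(abs(W[...,1]+.363)<.035); q=W[k]
if k.sum(): print(k.sum(),cv2.minEnclosingCircle((q[:,:2]*1000).astype(np.float32)),np.percentile(q[:,2],[5,50,95]))
plan(([.53,.0,.19],down(90)))
E
```

```text
time: 16.98
tcp_pos: [0.4522, -0.3593, -0.0243]
orientation: [-0.001, 0.705, 0.709, 0.0]
force: [-0.2, -0.1, -1.0]
opening: 0.0545
gripper_force: 42.2
tip [ 0.4522 -0.3593  0.0127]
t 16.98 tcp [ 0.4522 -0.3593 -0.0243] yaw 0.4 q [-0.88  0.48  1.73  0.    0.94 -0.88] open 0.0545 F [-0.2 -0.1 -1. ]
time: 17.73
tcp_pos: [0.4556, -0.3651, 0.1227]
orientation: [0.007, 0.705, 0.709, -0.001]
force: [1.3, -0.9, 0.6]
opening: 0.0856
gripper_force: 0.0
2079 ((452.6193542480469, -359.6817932128906), 27.82375144958496) [0.02766007 0.0292842  0.03039741]
tip [ 0.4543 -0.3636  0.1563]
t 17.78 tcp [ 0.4545 -0.3639  0.1193] yaw 0.3 q [-0.88  0.27  1.67 -0.    1.19 -0.88] open 0.0859 F [ 0.8 -0.4 -0.6]
  [1.211, 0.259, -0.12, -0.0, 0.004, -0.498] rows 12.5
```

View pics/w4.png

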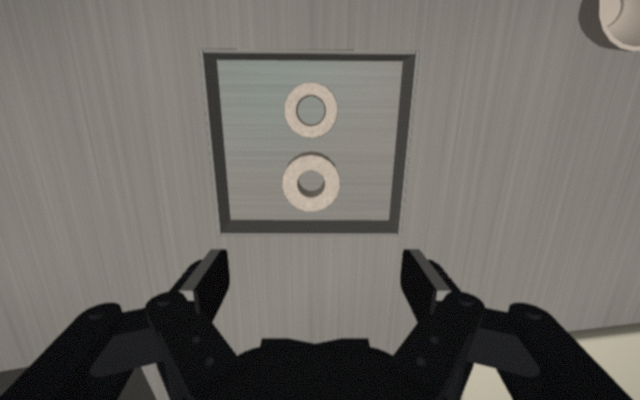

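```bash
python3 -m handwheel '[[[1,0.14,0,-0.02,0,0,-0.03],[1,0.28,0.01,-0.04,0,0,-0.07],[1,0.42,0.02,-0.05,0,0,-0.1],[1,0.56,0.03,-0.07,0,0,-0.14],[1,0.7,0.04,-0.07,0,0,-0.18],[1,0.84,0.05,-0.07,0,0,-0.21],[1,0.97,0.06,-0.07,0,0,-0.25],[1,0.97,0.06,-0.07,0,0,-0.28],[1,0.97,0.06,-0.07,0,0,-0.32],[1,0.97,0.06,-0.07,0,0,-0.35]]]'
python3 - <<'E'
from h import *
plan(([.5,.22,.17],down(98)))
E
```

```text
time: 18.62
tcp_pos: [0.4677, -0.0682, 0.1338]
orientation: [-0.001, 0.227, 0.974, 0.0]
force: [-0.1, -1.0, 0.1]
opening: 0.0853
gripper_force: 0.0
tip [ 0.4678 -0.0682  0.1708]
t 18.62 tcp [ 0.4677 -0.0682  0.1338] yaw 63.8 q [-0.4   0.02  1.92 -0.    1.2  -1.51] open 0.0853 F [-0.1 -1.   0.1]
  [0.328, 0.909, 0.003, 0.0, -0.001, -0.19] rows 7.0
```

```bash
python3 -m handwheel '[[[1,0.04,0.13,0,0,0,-0.03],[1,0.09,0.26,0,0,0,-0.06],[1,0.14,0.39,0,0,0,-0.1],[1,0.19,0.52,0,0,0,-0.13],[1,0.24,0.65,0,0,0,-0.16],[1,0.28,0.78,0,0,0,-0.19],[1,0.328,0.909,0,0,0,-0.19],[1,0.328,0.909,0,0,0,-0.19]]]'
python3 - <<'E'
from h import *
plan(([.5345,.4,.16],down(98)))
E
```

```text
time: 19.28
tcp_pos: [0.5022, 0.2244, 0.134]
orientation: [-0.0, -0.068, 0.998, 0.001]
force: [-1.3, 0.2, 0.6]
opening: 0.0853
gripper_force: 0.0
tip [0.5022 0.2243 0.171 ]
t 19.28 tcp [0.5022 0.2244 0.134 ] yaw 97.8 q [ 0.2   0.19  1.73  0.    1.22 -1.51] open 0.0853 F [-1.3  0.2  0.6]
  [-0.186, 0.565, 0.038, 0.001, -0.0, -0.001] rows 4.3
```

```bash
python3 -m handwheel '[[[1,-0.05,0.13,0,0,0,0],[1,-0.09,0.26,0,0,0,0],[1,-0.14,0.39,0,0,0,0],[1,-0.17,0.5,0,0,0,0],[1,-0.186,0.565,0,0,0,0],[1,-0.186,0.565,0,0,0,0],[1,-0.186,0.565,0,0,0,0],[1,-0.186,0.565,0.1,0,0,0],[1,-0.186,0.565,0.19,0,0,0],[1,-0.186,0.565,0.252,0,0,0],[1,-0.186,0.565,0.252,0,0,0]]]'; python3 -m handwheel '[[[0.1,0,0,0,0,0,0],[0,0,0,0,0,0,0],[0,0,0,0,0,0,0],[0,0,0,0,0,0,0],[0,0,0,0,0,0,0],[0,0,0,0,0,0,0],[0,0,0,0,0,0,0],[0,0,0,0,0,0,0]]]' 30;python3 - <<'E'
from h import *
p,R,s=cur(); p=p-R.apply([0,0,OFF])
piv=np.array([.4286,.3822]); v=p[:2]-piv; print("r",np.linalg.norm(v),"joint",np.arctan2(v[0],-v[1])-np.radians(9.8))
T=[]
for k in range(1,13):
    a=-np.radians(7.1*k); c,sn=np.cos(a),np.sin(a)
    T.append((np.r_[piv+[c*v[0]-sn*v[1],sn*v[0]+c*v[1]],p[2]],Ro.from_rotvec([0,0,a])*R))
plan(*T)
E
```

```text
time: 20.2
tcp_pos: [0.5326, 0.3896, 0.0535]
orientation: [-0.005, -0.065, 0.998, -0.002]
force: [-1.6, -0.7, -0.8]
opening: 0.0853
gripper_force: 0.0
time: 20.87
tcp_pos: [0.5369, 0.3939, 0.0605]
orientation: [0.001, -0.066, 0.998, 0.0]
force: [-0.6, -0.1, 5.9]
opening: 0.0131
gripper_force: 29.9
r 0.10890878904296886 joint 1.506736760809129
tip [0.5369 0.3938 0.0975]
t 20.87 tcp [0.5369 0.3939 0.0605] yaw 97.5 q [ 0.46  0.52  1.46 -0.    1.16 -1.25] open 0.0131 F [-0.6 -0.1  5.9]
  [0.004, -0.045, -0.0, 0.0, -0.0, 0.039] rows 1.0
  [0.013, -0.089, -0.0, 0.0, -0.0, 0.079] rows 2.0
  [0.028, -0.131, -0.0, 0.0, -0.0, 0.118] rows 3.0
  [0.048, -0.172, -0.0, 0.0, -0.0, 0.158] rows 4.0
  [0.073, -0.209, -0.0, 0.0, -0.0, 0.197] rows 5.0
  [0.102, -0.244, -0.0, 0.0, -0.0, 0.237] rows 5.9
  [0.135, -0.274, -0.0, 0.001, -0.0, 0.276] rows 6.9
  [0.172, -0.3, -0.0, 0.001, -0.0, 0.316] rows 7.9
  [0.211, -0.321, -0.001, 0.001, -0.0, 0.355] rows 8.9
  [0.253, -0.338, -0.001, 0.001, -0.0, 0.394] rows 9.9
  [0.297, -0.348, -0.001, 0.001, -0.0, 0.434] rows 10.9
  [0.341, -0.354, -0.001, 0.001, -0.0, 0.473] rows 11.9
```

```bash
python3 -m handwheel '[[[0,0.004,-0.045,0,0,0,0.039],[0,0.013,-0.089,0,0,0,0.079],[0,0.028,-0.131,0,0,0,0.118],[0,0.048,-0.172,0,0,0,0.158],[0,0.073,-0.209,0,0,0,0.197],[0,0.102,-0.244,0,0,0,0.237],[0,0.135,-0.274,0,0,0,0.276],[0,0.172,-0.3,0,0,0,0.316],[0,0.211,-0.321,0,0,0,0.355],[0,0.253,-0.338,0,0,0,0.394],[0,0.297,-0.348,0,0,0,0.434],[0,0.333,-0.353,0,0,0,0.466]]]' 30
python3 -m handwheel '[[[0,0,0,0,0,0,0],[0.4,0,0,0,0,0,0],[1,0,0,0,0,0,0],[1,0,0,0,0,0,0],[1,0,0,0,0,0,0],[1,0,0,-0.1,0,0,0],[1,0,0,-0.2,0,0,0],[1,0,0,-0.3,0,0,0],[1,0,0,-0.36,0,0,0],[1,0,0,-0.36,0,0,0]]]';python3 - <<'E'
from h import *
W=world(img("wrist"))
k=(W[...,2]>.118)&(W[...,2]<.128)&(abs(W[...,0]-.45)<.05)&(abs(W[...,1]-.28)<.05); q=W[k]; c,rad=cv2.minEnclosingCircle((q[:,:2]*1000).astype(np.float32))
v=np.array(c)/1000-[.4286,.3822]; print(k.sum(),c,rad,"joint",np.arctan2(v[0],-v[1])-np.radians(9.8))
plan()
# kinematic fit of samples from now on
E
```

```text
time: 21.87
tcp_pos: [0.4511, 0.276, 0.0604]
orientation: [0.0, 0.621, 0.784, 0.001]
force: [-0.9, 4.4, 5.3]
opening: 0.0129
gripper_force: 30.1
time: 22.7
tcp_pos: [0.454, 0.2763, 0.172]
orientation: [0.002, 0.618, 0.786, 0.003]
force: [0.8, 0.9, -0.4]
opening: 0.0856
gripper_force: 0.0
242 (449.8670959472656, 276.12451171875) 7.020991325378418 joint 0.026824595629532794
tip [0.4526 0.2758 0.2064]
t 22.75 tcp [0.4527 0.2759 0.1694] yaw 13.6 q [ 0.32  0.11  1.75 -0.    1.28  0.09] open 0.0855 F [-0.2  0.2 -0. ]
```

Keeper is home (≈0.03 rad). Next, check the wrist kinematics for tilted grasps of the markers (tail-end grasp leaning forward, then a half turn about the tool axis brings the cap down).

```bash
cat > kin.py <<'E'
import numpy as np
from scipy.optimize import fsolve
S=np.array([(.1911,.5423,.1982,1.0258,.1808,1.607),(.456,.2784,.0585,.33,.26,1.82),(.535,.3993,.0585,.46,.52,1.46),(.4487,-.0067,.1105,-.28,0,2.0),(.4518,-.2912,-.0273,-.79,.42,1.83),(.4522,-.3593,-.0243,-.88,.48,1.73),(.4545,-.3639,.1193,-.88,.27,1.67),(.4527,.2759,.1694,.32,.11,1.75)])
A=[];b=[]
for x,y,z,q1,q2,q3 in S:
    s=q2+q3; rr=x*np.cos(q1)+y*np.sin(q1)
    A+= [[1,0,np.sin(q2),np.sin(s),np.cos(s)],[0,1,np.cos(q2),np.cos(s),-np.sin(s)]]; b+=[rr,z]
A=np.array(A);b=np.array(b)
K,res,_,_=np.linalg.lstsq(A,b,rcond=None)
E
python3 - <<'E'
from kin import *
print("a h' L1 L2 b",K,"resid mm",1000*(A@K-b).round(4)); print(S[:,1]*np.cos(S[:,3])-S[:,0]*np.sin(S[:,3]))
a,h,L1,L2,bb=K
for L3 in (.25,.3):
  for (rr,z,tilt,n) in((.68,.21,60,"place"),(.68,.16,60,"place low"),(.68,.21,45,"p45"),(.68,.16,45,"p45 low"),(.42,.02,30,"pick")):
    t=np.radians(tilt); wr=rr+(.037-L3)*np.sin(t)-0; wz=z-.037*np.cos(t)+L3*np.cos(t)  # wrist pt height, h'=h-L3
    f=lambda q:[a+L1*np.sin(q[0])+L2*np.sin(q[0]+q[1])+bb*np.cos(q[0]+q[1])-wr,h+L3+L1*np.cos(q[0])+L2*np.cos(q[0]+q[1])-bb*np.sin(q[0]+q[1])-wz]
    q,_,ok,_=fsolve(f,[.2,1.8],full_output=1); print(L3,n,ok,q.round(2),"q5",round(np.pi-t-q.sum(),2))
E
```

```text
a h' L1 L2 b [ 0.0008851  -0.03762926  0.43993761  0.51490366  0.08739612] resid mm [ 1.2  0.7 -0.6  1.7  0.4  0.6 -0.4 -1.9  1.2 -0.1  0.1 -0.4 -3.2 -0.3
  1.3 -0.4]
[0.11772124 0.11561457 0.12028153 0.11756171 0.11597785 0.11959971
 0.11844152 0.11948977]
0.25 place 1 [0.2  1.88] q5 0.02
0.25 place low 1 [0.29 1.9 ] q5 -0.09
0.25 p45 1 [0.2  1.77] q5 0.38
0.25 p45 low 1 [0.28 1.8 ] q5 0.28
0.25 pick 1 [0.09 2.33] q5 0.19
0.3 place 1 [0.16 1.99] q5 -0.06
0.3 place low 1 [0.26 2.01] q5 -0.17
0.3 p45 1 [0.15 1.87] q5 0.34
0.3 p45 low 1 [0.23 1.89] q5 0.23
0.3 pick 1 [0.07 2.39] q5 0.16
```

```bash
cat >> h.py <<'E'
def markers(cam,yr=(-.2,.2),xr=(.33,.57)):
    d=img(cam); W=world(d); C=d["color"].astype(int)
    m=((W[...,2]>.014)&(W[...,2]<.026)&(W[...,0]>xr[0])&(W[...,0]<xr[1])&(W[...,1]>yr[0])&(W[...,1]<yr[1])).astype(np.uint8)
    n,L,st,_=cv2.connectedComponentsWithStats(m)
    for i in range(1,n):
        if st[i,4]<80: continue
        q=W[L==i]; c,s,a=cv2.minAreaRect((q[:,:2]*1000).astype(np.float32)); b=q[C[L==i].max(-1)<90].mean(0)[:2]*1000
        v=b-np.array(c); print(cam,"centre",np.round(c),"size",np.round(s),"rectang",round(a,1),"cap az %.1f"%np.degrees(np.arctan2(v[1],v[0])),st[i,4])
E
python3 - <<'E'
from h import *
markers("top")
plan(([.43,.098,.16],down(97.8,25,7.8)))
E
```

```text
top centre [469. 103.] size [129.  20.] rectang 8.0 cap az 6.5 362
top centre [466. -99.] size [ 21. 128.] rectang 85.1 cap az -4.5 361
top centre [455.  31.] size [ 20. 129.] rectang 77.8 cap az -12.8 357
top centre [454. -36.] size [126.  20.] rectang 0.4 cap az -1.3 337
tip [0.4514 0.2754 0.2045]
t 22.80 tcp [0.4514 0.2754 0.1675] yaw 13.6 q [ 0.32  0.11  1.75 -0.    1.28  0.09] open 0.0852 F [ 0.9  0.  -0.2]
  [-0.563, -0.157, 0.137, -0.102, -0.113, -0.46] rows 12.2
```

```bash
python3 -m handwheel '[[[0.4,-0.05,-0.01,0.01,-0.008,-0.009,-0.038],[0.4,-0.1,-0.03,0.02,-0.017,-0.018,-0.076],[0.4,-0.15,-0.04,0.03,-0.025,-0.028,-0.115],[0.4,-0.2,-0.05,0.04,-0.034,-0.037,-0.153],[0.4,-0.26,-0.07,0.05,-0.042,-0.047,-0.19],[0.4,-0.31,-0.08,0.06,-0.051,-0.056,-0.23],[0.4,-0.36,-0.1,0.08,-0.06,-0.066,-0.268],[0.4,-0.42,-0.12,0.09,-0.068,-0.075,-0.306],[0.4,-0.47,-0.13,0.1,-0.076,-0.085,-0.345],[0.4,-0.52,-0.145,0.12,-0.085,-0.094,-0.38],[0.4,-0.563,-0.157,0.137,-0.094,-0.104,-0.42],[0.4,-0.563,-0.157,0.137,-0.102,-0.113,-0.46]]]'
python3 - <<'E'
from h import *
markers("wrist")
c=np.array([.469,.103]);u=np.array([np.cos(np.radians(7.8)),np.sin(np.radians(7.8))]); t=c-.038*u
plan((np.r_[t,.05],down(97.8,25,7.8)),(np.r_[t,.007],down(97.8,25,7.8)))
E
```

```text
time: 23.8
tcp_pos: [0.4429, 0.0997, 0.1234]
orientation: [0.203, -0.02, 0.979, 0.014]
force: [-0.3, 0.6, -0.3]
opening: 0.0341
gripper_force: 0.0
wrist centre [455. -40.] size [ 20. 130.] rectang 89.5 cap az 1.5 2962
wrist centre [455.  29.] size [ 20. 129.] rectang 77.6 cap az -11.3 2659
wrist centre [ 467. -101.] size [ 21. 131.] rectang 85.4 cap az -2.1 2952
wrist centre [469. 100.] size [129.  20.] rectang 8.0 cap az 8.2 2329
tip [0.4274 0.0983 0.1567]
t 23.85 tcp [0.4421 0.0997 0.1227] yaw 93.2 q [-0.11 -0.34  2.32  0.11  0.77 -1.79] open 0.0341 F [-1.2  0.3 -0. ]
  [0.126, -0.006, 0.331, -0.006, -0.008, -0.025] rows 2.6
  [0.183, -0.008, 0.463, -0.006, -0.008, -0.025] rows 3.6
```

```bash
python3 -m handwheel '[[[0.4,0.06,-0.01,0.12,-0.006,-0.008,-0.025],[0.4,0.126,-0.012,0.23,-0.006,-0.008,-0.025],[0.4,0.126,-0.012,0.331,-0.006,-0.008,-0.025],[0.4,0.126,-0.012,0.331,-0.006,-0.008,-0.025],[0.4,0.155,-0.013,0.4,-0.006,-0.008,-0.025],[0.4,0.183,-0.014,0.463,-0.006,-0.008,-0.025],[0.4,0.183,-0.014,0.463,-0.006,-0.008,-0.025]]]'
python3 - <<'E'
from h import *
plan()
E
python3 -m handwheel '[[[0,0,0,0,0,0,0],[0,0,0,0,0,0,0],[0,0,0,0,0,0,0],[0,0,0,0,0,0,0],[0,0,0,0,0,0,0]]]' 60
python3 - <<'E'
from h import *
plan(([.42,.099,.22],None))
E
```

```text
time: 24.43
tcp_pos: [0.4476, 0.1007, -0.0258]
orientation: [0.214, -0.057, 0.975, 0.017]
force: [-0.9, 0.0, 0.8]
opening: 0.0342
gripper_force: 0.0
tip [0.4322 0.0986 0.0078]
t 24.43 tcp [ 0.4476  0.1007 -0.0258] yaw 96.8 q [-0.13  0.08  2.39  0.42  0.27 -2.2 ] open 0.0342 F [-0.9  0.   0.8]
time: 24.85
tcp_pos: [0.4517, 0.0998, -0.0213]
orientation: [0.219, -0.058, 0.974, 0.016]
force: [-0.6, -0.5, -0.7]
opening: 0.0184
gripper_force: 63.0
tip [0.436  0.0977 0.0121]
t 24.85 tcp [ 0.4517  0.0998 -0.0213] yaw 96.9 q [-0.13  0.07  2.39  0.42  0.27 -2.2 ] open 0.0184 F [-0.6 -0.5 -0.7]
  [-0.249, 0.014, -0.649, 0.0, 0.0, 0.0] rows 5.0
```

```bash
python3 -m handwheel '[[[0,-0.03,0,-0.07,0,0,0],[0,-0.09,0,-0.19,0,0,0],[0,-0.15,0,-0.31,0,0,0],[0,-0.21,0,-0.44,0,0,0],[0,-0.27,0,-0.56,0,0,0.03],[0,-0.296,0,-0.634,0,0,0.07],[0,-0.296,0,-0.634,0,0,0.11],[0,-0.296,0,-0.634,0,0,0.15],[0,-0.296,0,-0.634,0,0,0.19],[0,-0.296,0,-0.634,0,0,0.23],[0,-0.296,0,-0.634,0,0,0.27],[0,-0.296,0,-0.634,0,0,0.31]]]' 60; python3 -m handwheel '[[[0,0,0,0,0,0,0.04],[0,0,0,0,0,0,0.08],[0,0,0,0,0,0,0.12],[0,0,0,0,0,0,0.16],[0,0,0,0,0,0,0.2],[0,0,0,0,0,0,0.24],[0,0,0,0,0,0,0.28],[0,0,0,0,0,0,0.32],[0,0,0,0,0,0,0.36],[0,0,0,0,0,0,0.4],[0,0,0,0,0,0,0.44],[0,0,0,0,0,0,0.48]]]' 60
python3 - <<'E'
from h import *
d=img("scene"); save(d,"s5.png",[150,80,470,330],2)
for T in (55,60,65):
  print(T); plan(([.55,.05,.27],down(-30,T,60)))
E
```

```text
time: 25.85
tcp_pos: [0.45, 0.0984, 0.1875]
orientation: [0.185, 0.405, 0.888, 0.116]
force: [0.5, 0.4, 0.1]
opening: 0.0183
gripper_force: 63.1
time: 26.85
tcp_pos: [0.45, 0.0985, 0.1874]
orientation: [0.056, 0.902, 0.373, 0.211]
force: [0.1, -0.9, -0.0]
opening: 0.0183
gripper_force: 63.1
55
tip [0.4344 0.0964 0.2209]
t 26.90 tcp [0.45   0.0985 0.1875] yaw -48.2 q [-0.13 -0.46  2.26  0.14  0.92  0.6 ] open 0.0179 F [0.3 0.3 0.4]
  [0.263, 0.353, -0.027, 0.128, 0.202, -0.03] rows 6.1
60
tip [0.4344 0.0964 0.2209]
t 26.90 tcp [0.45   0.0985 0.1875] yaw -48.2 q [-0.13 -0.46  2.26  0.14  0.92  0.6 ] open 0.0179 F [0.3 0.3 0.4]
  [0.271, 0.354, -0.034, 0.13, 0.229, -0.024] rows 6.6
65
tip [0.4344 0.0964 0.2209]
t 26.90 tcp [0.45   0.0985 0.1875] yaw -48.2 q [-0.13 -0.46  2.26  0.14  0.92  0.6 ] open 0.0179 F [0.3 0.3 0.4]
  [0.279, 0.355, -0.041, 0.132, 0.256, -0.019] rows 7.3
```

View pics/s5.png

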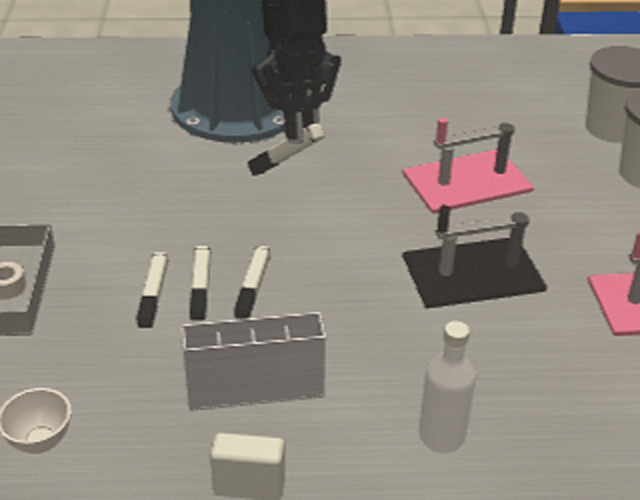

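Run:
```python
from h import *
plan(([.634,.094,.225],down(-30,65,60)))
```

```text
tip [0.4344 0.0964 0.2209]
t 26.90 tcp [0.45   0.0985 0.1875] yaw -48.2 q [-0.13 -0.46  2.26  0.14  0.92  0.6 ] open 0.0179 F [0.3 0.3 0.4]
  [0.508, 0.391, 0.221, 0.132, 0.256, -0.019] rows 7.3
```

```bash
python3 -m handwheel '[[[0,0.04,0.03,0.0,0.016,0.032,0],[0,0.08,0.06,0.0,0.033,0.064,0],[0,0.12,0.1,0.0,0.05,0.096,-0.01],[0,0.17,0.13,0.02,0.066,0.128,-0.01],[0,0.22,0.17,0.05,0.083,0.16,-0.01],[0,0.28,0.21,0.08,0.1,0.192,-0.01],[0,0.34,0.26,0.12,0.116,0.224,-0.02],[0,0.4,0.31,0.15,0.132,0.256,-0.02],[0,0.46,0.35,0.19,0.132,0.256,-0.019],[0,0.508,0.391,0.221,0.132,0.256,-0.019],[0,0.508,0.391,0.221,0.132,0.256,-0.019],[0,0.508,0.391,0.221,0.132,0.256,-0.019]]]' 60
python3 - <<'E'
from h import *
d=img("scene"); save(d,"s6.png",[180,120,420,340],2.5)
plan(([.634,.094,.225],down(-30,65,60)))
W=world(d); k=(W[...,2]>.12)&(W[...,2]<.15)&(abs(W[...,0]-.63)<.05)&(abs(W[...,1]-.094)<.04); print(k.sum(),W[k].mean(0))
E
```

```text
time: 27.9
tcp_pos: [0.6507, 0.126, 0.2082]
orientation: [-0.27, 0.728, 0.429, 0.462]
force: [-0.2, -0.2, 1.0]
opening: 0.0182
gripper_force: 63.1
tip [0.6338 0.097  0.2243]
t 27.95 tcp [0.6501 0.1262 0.2085] yaw -29.1 q [-0.53  0.32  1.88  1.19  1.33 -0.59] open 0.0181 F [-1.  -0.1  0.1]
  [-0.001, 0.007, -0.009, -0.004, 0.002, 0.003] rows 0.1
86 [0.64271769 0.09658099 0.13826742]
```

View pics/s6.png

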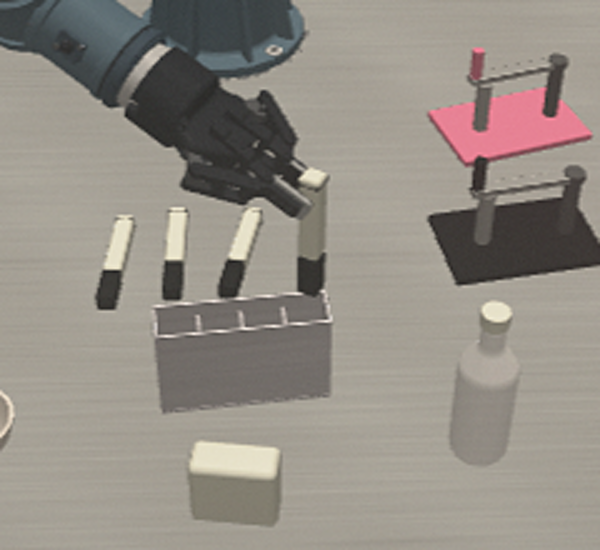

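Marker hangs vertical above the left cell (312,290). Lower and release.

Run:
```python
from h import *
plan(([.634,.0945,.18],down(-30,65,60)),([.634,.0945,.142],down(-30,65,60)))
```

```text
tip [0.6338 0.097  0.2243]
t 27.95 tcp [0.6501 0.1262 0.2085] yaw -29.1 q [-0.53  0.32  1.88  1.19  1.33 -0.59] open 0.0181 F [-1.  -0.1  0.1]
  [-0.136, 0.006, 0.057, -0.004, 0.002, 0.003] rows 1.1
  [-0.25, 0.005, 0.111, -0.004, 0.002, 0.003] rows 2.0
```

```bash
python3 -m handwheel '[[[0,-0.05,0.006,0.02,0,0,0],[0,-0.1,0.006,0.04,0,0,0],[0,-0.15,0.006,0.063,0,0,0],[0,-0.2,0.006,0.087,0,0,0],[0,-0.25,0.006,0.111,0,0,0],[0,-0.25,0.006,0.111,0,0,0],[0,-0.25,0.006,0.111,0,0,0],[0,-0.25,0.006,0.111,0,0,0]]]' 60
python3 - <<'E'
from h import *
plan()
E
python3 -m handwheel '[[[0.4,0,0,0,0,0,0],[0.4,0,0,0,0,0,0],[0.4,0,0,0,0,0,0],[0.4,0,0,0,0,0,0],[0.4,0,0,-0.1,0,0,0],[0.4,0,0,-0.2,0,0,0],[0.4,0,0,-0.3,0,0,0],[0.4,0,0,-0.3,0,0,0]]]' 60
python3 - <<'E'
from h import *
d=img("scene"); W=world(d); k=(W[...,2]>.104)&(W[...,2]<.145)&(abs(W[...,0]-.635)<.05)&(abs(W[...,1]-.094)<.03); print(k.sum(),W[k].mean(0),W[k][:,2].max())
markers("top"); markers("scene")
plan(([.43,.03,.2],down(90-12.3,25,-12.3)))
E
```

```text
time: 28.62
tcp_pos: [0.6515, 0.123, 0.128]
orientation: [-0.269, 0.728, 0.429, 0.462]
force: [0.7, -0.3, 0.1]
opening: 0.0181
gripper_force: 63.1
tip [0.6351 0.0939 0.1439]
t 28.62 tcp [0.6515 0.123  0.128 ] yaw -29.2 q [-0.53  0.48  1.88  1.23  1.28 -0.74] open 0.0181 F [ 0.7 -0.3  0.1]
time: 29.28
tcp_pos: [0.6123, 0.0479, 0.1674]
orientation: [-0.267, 0.729, 0.428, 0.463]
force: [0.8, -1.4, -0.1]
opening: 0.0341
gripper_force: 0.0
149 [0.64103718 0.09279166 0.12316336] 0.13643585706334072
top centre [466. -99.] size [ 20. 128.] rectang 85.1 cap az -4.4 357
top centre [459.  31.] size [ 20. 123.] rectang 77.7 cap az -13.1 313
top centre [465. -37.] size [ 19. 104.] rectang 89.4 cap az -1.4 257
scene centre [458.  30.] size [ 20. 129.] rectang 77.1 cap az -11.8 263
scene centre [460. -38.] size [ 20. 125.] rectang 89.5 cap az -1.3 235
scene centre [ 468. -100.] size [ 21. 131.] rectang 85.9 cap az -3.9 275
tip [0.5954 0.0229 0.181 ]
t 29.43 tcp [0.6117 0.052  0.1651] yaw -29.2 q [-0.69  0.39  1.91  1.12  1.41 -0.73] open 0.0342 F [ 0.7  0.7 -0.7]
  [-0.142, -0.443, -0.314, 0.218, -0.334, -0.602] rows 18.1
```

```bash
cat >> h.py <<'E'
def path(T,n=6):
    p,R,s=cur(); v=(R.inv()*T).as_rotvec()
    for f in np.linspace(0,1,n):
        M=(R*Ro.from_rotvec(v*f)).as_matrix(); z=M[:,2]; print("  f%.1f tilt %.0f az %.0f yaw %.0f"%(f,np.degrees(np.arccos(-z[2])),np.degrees(np.arctan2(z[1],z[0])),np.degrees(np.arctan2(M[1,1],M[0,1]))))
E
python3 - <<'E'
from h import *
path(down(90-12.3,25,-12.3))
E
```

```text
f0.0 tilt 65 az 61 yaw -29
  f0.2 tilt 52 az 67 yaw -11
  f0.4 tilt 37 az 69 yaw 12
  f0.6 tilt 24 az 59 yaw 37
  f0.8 tilt 18 az 22 yaw 59
  f1.0 tilt 25 az -12 yaw 78
```

```bash
python3 -m handwheel '[[[0.4,0,0,-0.05,0.01,-0.015,-0.03],[0.4,0,-0.02,-0.1,0.022,-0.034,-0.061],[0.4,-0.02,-0.06,-0.14,0.034,-0.052,-0.094],[0.4,-0.04,-0.1,-0.17,0.046,-0.07,-0.127],[0.4,-0.06,-0.16,-0.2,0.058,-0.089,-0.16],[0.4,-0.08,-0.22,-0.23,0.07,-0.107,-0.193],[0.4,-0.1,-0.28,-0.26,0.082,-0.126,-0.226],[0.4,-0.12,-0.34,-0.28,0.094,-0.144,-0.26],[0.4,-0.13,-0.39,-0.3,0.106,-0.162,-0.292],[0.4,-0.142,-0.443,-0.314,0.118,-0.18,-0.325],[0.4,-0.142,-0.443,-0.314,0.13,-0.199,-0.358],[0.4,-0.142,-0.443,-0.314,0.142,-0.217,-0.391]]]'
python3 - <<'E'
from h import *
plan(([.42,.038,.14],down(90-12.3,25,-12.3)))
E
```

```text
time: 30.43
tcp_pos: [0.4446, 0.028, 0.1663]
orientation: [0.045, 0.386, 0.904, 0.178]
force: [0.5, 0.5, 0.1]
opening: 0.0341
gripper_force: 0.0
tip [0.4365 0.0173 0.2008]
t 30.43 tcp [0.4446 0.028  0.1663] yaw 43.2 q [-0.52 -0.24  2.14  0.39  1.22 -1.41] open 0.0341 F [0.5 0.5 0.1]
  [0.026, -0.078, 0.185, 0.076, -0.117, -0.208] rows 6.3
```

```bash
python3 -m handwheel '[[[0.4,0,-0.01,0.03,0.012,-0.018,-0.033],[0.4,0.01,-0.02,0.06,0.024,-0.037,-0.066],[0.4,0.01,-0.04,0.1,0.036,-0.055,-0.098],[0.4,0.02,-0.05,0.13,0.048,-0.074,-0.13],[0.4,0.02,-0.07,0.16,0.06,-0.092,-0.163],[0.4,0.026,-0.078,0.185,0.07,-0.11,-0.195],[0.4,0.026,-0.078,0.185,0.076,-0.117,-0.208],[0.4,0.026,-0.078,0.185,0.076,-0.117,-0.208]]]'
python3 - <<'E'
from h import *
markers("wrist")
f=np.radians(-12.3); u=np.array([np.cos(f),np.sin(f)]); t=np.array([.4565,.0303])-.036*u; print(t)
plan((np.r_[t,.05],down(77.7,25,-12.3)),(np.r_[t,.007],down(77.7,25,-12.3)))
E
```

```text
time: 31.1
tcp_pos: [0.4332, 0.0363, 0.1046]
orientation: [0.212, 0.105, 0.971, -0.022]
force: [0.3, -0.4, 0.0]
opening: 0.0346
gripper_force: 0.0
wrist centre [455.  29.] size [ 20. 129.] rectang 77.6 cap az -12.2 2571
wrist centre [455. -40.] size [ 20. 130.] rectang 89.7 cap az 1.5 2460
wrist centre [ 467. -101.] size [ 20. 131.] rectang 85.0 cap az -2.1 2190
[0.42132636 0.03796909]
tip [0.4194 0.0389 0.1394]
t 31.15 tcp [0.4346 0.0356 0.1058] yaw 77.5 q [-0.18 -0.36  2.37 -0.02  0.7  -1.52] open 0.0338 F [-0.1  0.3  0.1]
  [0.118, -0.003, 0.274, 0.0, -0.001, -0.002] rows 2.1
  [0.178, -0.003, 0.404, 0.0, -0.001, -0.002] rows 3.2
```

```bash
python3 -m handwheel '[[[0.4,0.04,-0.003,0.1,0,0,0],[0.4,0.08,-0.003,0.2,0,0,0],[0.4,0.118,-0.003,0.274,0,0,0],[0.4,0.15,-0.003,0.34,0,0,0],[0.4,0.178,-0.003,0.404,0,0,0],[0.4,0.178,-0.003,0.404,0,0,0],[0,0.178,-0.003,0.404,0,0,0],[0,0.178,-0.003,0.404,0,0,0],[0,0.178,-0.003,0.404,0,0,0],[0,0.178,-0.003,0.404,0,0,0],[0,0.178,-0.003,0.404,0,0,0],[0,0.178,-0.003,0.404,0,0,0]]]' 60
python3 - <<'E'
from h import *
plan()
E
```

```text
time: 32.15
tcp_pos: [0.4385, 0.0324, -0.025]
orientation: [0.215, 0.108, 0.97, -0.023]
force: [-0.7, -0.5, -1.1]
opening: 0.0185
gripper_force: 58.4
tip [0.4233 0.0357 0.0085]
t 32.15 tcp [ 0.4385  0.0324 -0.025 ] yaw 77.3 q [-0.19  0.06  2.42 -0.05  0.23 -1.49] open 0.0185 F [-0.7 -0.5 -1.1]
```

```bash
python3 -m handwheel '[[[0,-0.03,0,-0.07,0,0,0],[0,-0.09,0,-0.19,0,0,0],[0,-0.15,0,-0.31,0,0,0],[0,-0.21,0,-0.44,0,0,0],[0,-0.27,0,-0.56,0,0,0.03],[0,-0.296,0,-0.634,0,0,0.07],[0,-0.296,0,-0.634,0,0,0.11],[0,-0.296,0,-0.634,0,0,0.15],[0,-0.296,0,-0.634,0,0,0.19],[0,-0.296,0,-0.634,0,0,0.23],[0,-0.296,0,-0.634,0,0,0.27],[0,-0.296,0,-0.634,0,0,0.31]]]' 60; python3 -m handwheel '[[[0,0,0,0,0,0,0.04],[0,0,0,0,0,0,0.08],[0,0,0,0,0,0,0.12],[0,0,0,0,0,0,0.16],[0,0,0,0,0,0,0.2],[0,0,0,0,0,0,0.24],[0,0,0,0,0,0,0.28],[0,0,0,0,0,0,0.32],[0,0,0,0,0,0,0.36],[0,0,0,0,0,0,0.4],[0,0,0,0,0,0,0.44],[0,0,0,0,0,0,0.48]]]' 60
python3 - <<'E'
from h import *
plan(([.638,.056,.228],down(-30,65,60))); path(down(-30,65,60))
E
```

```text
time: 33.15
tcp_pos: [0.4384, 0.032, 0.1845]
orientation: [0.2, 0.55, 0.807, 0.08]
force: [-0.1, 0.0, -0.4]
opening: 0.0184
gripper_force: 58.6
time: 34.15
tcp_pos: [0.4384, 0.032, 0.1845]
orientation: [0.092, 0.953, 0.215, 0.195]
force: [0.5, -0.3, -0.2]
opening: 0.0184
gripper_force: 58.6
tip [0.4232 0.0354 0.218 ]
t 34.15 tcp [0.4384 0.032  0.1845] yaw -67.2 q [-0.19 -0.49  2.28 -0.01  0.92  0.94] open 0.0184 F [ 0.5 -0.3 -0.2]
  [0.709, 0.136, 0.196, 0.204, 0.266, -0.1] rows 8.8
  f0.0 tilt 25 az -12 yaw -67
  f0.2 tilt 30 az 12 yaw -61
  f0.4 tilt 37 az 29 yaw -54
  f0.6 tilt 46 az 42 yaw -46
  f0.8 tilt 55 az 51 yaw -38
  f1.0 tilt 65 az 60 yaw -30
```

```bash
python3 -m handwheel '[[[0,0.04,0.01,0.0,0.022,0.029,-0.011],[0,0.08,0.02,0.0,0.045,0.058,-0.022],[0,0.14,0.03,0.0,0.068,0.088,-0.033],[0,0.2,0.04,0.0,0.09,0.118,-0.044],[0,0.27,0.06,0.0,0.113,0.148,-0.055],[0,0.35,0.07,0.04,0.136,0.177,-0.066],[0,0.43,0.08,0.08,0.159,0.207,-0.077],[0,0.51,0.1,0.12,0.182,0.237,-0.09],[0,0.6,0.12,0.16,0.204,0.266,-0.1],[0,0.67,0.13,0.18,0.204,0.266,-0.1],[0,0.709,0.136,0.196,0.204,0.266,-0.1],[0,0.709,0.136,0.196,0.204,0.266,-0.1]]]' 60
python3 - <<'E'
from h import *
d=img("scene"); W=world(d)
for a,b in((.13,.15),(.15,.18),(.18,.21)):
    k=(W[...,2]>a)&(W[...,2]<b)&(abs(W[...,0]-.64)<.05)&(abs(W[...,1]-.05)<.025); print(k.sum(),W[k].mean(0))
plan(([.638,.0555,.142],down(-30,65,60)))
E
```

```text
time: 35.15
tcp_pos: [0.6558, 0.0857, 0.2088]
orientation: [-0.271, 0.731, 0.422, 0.463]
force: [-0.4, -0.1, 0.9]
opening: 0.0186
gripper_force: 58.7
79 [0.64461583 0.05439849 0.14044902]
115 [0.64491624 0.05416395 0.16441961]
117 [0.64578058 0.05370107 0.19473891]
tip [0.6382 0.0571 0.2261]
t 35.20 tcp [0.6548 0.0862 0.2103] yaw -29.7 q [-0.59  0.34  1.84  1.17  1.38 -0.59] open 0.0188 F [-0.7  0.6  1. ]
  [-0.255, 0.003, 0.115, -0.002, 0.001, 0.0] rows 2.0
```

```bash
python3 -m handwheel '[[[0,-0.05,0.003,0.02,0,0,0],[0,-0.1,0.003,0.045,0,0,0],[0,-0.15,0.003,0.068,0,0,0],[0,-0.2,0.003,0.09,0,0,0],[0,-0.255,0.003,0.115,0,0,0],[0,-0.255,0.003,0.115,0,0,0],[0,-0.255,0.003,0.115,0,0,0]]]' 60
python3 - <<'E'
from h import *
plan()
E
python3 -m handwheel '[[[0.4,0,0,0,0,0,0],[0.4,0,0,0,0,0,0],[0.4,0,0,0,0,0,0],[0.4,0,0,0,0,0,0],[0.4,0,0,-0.1,0,0,0],[0.4,0,0,-0.2,0,0,0],[0.4,0,0,-0.3,0,0,0],[0.4,0,0,-0.3,0,0,0]]]' 60
python3 - <<'E'
from h import *
d=img("scene"); W=world(d); k=(W[...,2]>.104)&(W[...,2]<.16)&(abs(W[...,0]-.64)<.05)&(abs(W[...,1]-.055)<.018); print(k.sum(),W[k].mean(0),W[k][:,2].max())
markers("top"); markers("scene")
plan(([.42,-.038,.16],down(90,25,0))); path(down(90,25,0))
E
```

```text
time: 35.78
tcp_pos: [0.6542, 0.085, 0.1292]
orientation: [-0.269, 0.73, 0.424, 0.464]
force: [-0.5, 0.7, 0.0]
opening: 0.0183
gripper_force: 58.7
tip [0.6375 0.0559 0.145 ]
t 35.78 tcp [0.6542 0.085  0.1292] yaw -29.7 q [-0.59  0.5   1.84  1.2   1.32 -0.74] open 0.0183 F [-0.5  0.7  0. ]
time: 36.45
tcp_pos: [0.615, 0.0093, 0.1689]
orientation: [-0.266, 0.73, 0.424, 0.465]
force: [1.3, -0.2, 0.3]
opening: 0.034
gripper_force: 0.0
150 [0.64308488 0.05046904 0.12324393] 0.13625492491406627
top centre [ 487. -100.] size [21. 87.] rectang 85.6 cap az -5.7 216
top centre [449.  -4.] size [18. 64.] rectang 89.8 cap az -5.0 148
scene centre [420.  -6.] size [ 20. 133.] rectang 89.7 cap az -0.5 241
scene centre [ 469. -100.] size [ 21. 133.] rectang 85.5 cap az -3.7 273
tip [ 0.5979 -0.0155  0.1823]
t 36.60 tcp [0.6145 0.0136 0.1666] yaw -29.8 q [-0.75  0.41  1.86  1.09  1.45 -0.73] open 0.0344 F [-0.2  0.6  0.2]
  [-0.31, -0.432, -0.347, 0.243, -0.291, -0.669] rows 19.3
  f0.0 tilt 65 az 60 yaw -30
  f0.2 tilt 53 az 68 yaw -10
  f0.4 tilt 40 az 71 yaw 16
  f0.6 tilt 27 az 63 yaw 44
  f0.8 tilt 20 az 33 yaw 70
  f1.0 tilt 25 az 0 yaw 90
```

Run:
```python
from kin import *
a,h,L1,L2,bb=K
def wr(q2,q3): s=q2+q3; return np.array([a+L1*np.sin(q2)+L2*np.sin(s)+bb*np.cos(s), h+L1*np.cos(q2)+L2*np.cos(s)-bb*np.sin(s)])
r0=.4385*np.cos(-.19)+.0324*np.sin(-.19); w=wr(.06,2.42); t=np.radians(25.2)
print((r0-w[0])/np.sin(t),(-.025-w[1])/(1-np.cos(t)))
L3=.2
for L3 in(.16,.2,.24):
 for x in(.381,.39,.40):
  for T in(15,20,25):
    t=np.radians(T); rr=np.sqrt(x**2-.118**2)+.037*np.sin(t); z=.008-.037*np.cos(t)
    f=lambda q:wr(*q)+[L3*np.sin(t),L3*(1-np.cos(t))]-np.array([rr,z])
    from scipy.optimize import fsolve
    q=fsolve(f,[.1,2.4]); print(L3,x,T,q.round(2),round(np.pi-t-q.sum(),2))
```

```text
0.3519137214636121 0.3514003837022556
0.16 0.381 15 [0.09 2.29] 0.5
0.16 0.381 20 [0.08 2.32] 0.4
0.16 0.381 25 [0.07 2.34] 0.29
0.16 0.39 15 [0.11 2.27] 0.5
0.16 0.39 20 [0.1 2.3] 0.4
0.16 0.39 25 [0.09 2.32] 0.3
0.16 0.4 15 [0.13 2.25] 0.5
0.16 0.4 20 [0.12 2.27] 0.4
0.16 0.4 25 [0.11 2.3 ] 0.3
0.2 0.381 15 [0.07 2.32] 0.49
0.2 0.381 20 [0.06 2.35] 0.39
0.2 0.381 25 [0.05 2.38] 0.28
0.2 0.39 15 [0.09 2.3 ] 0.49
0.2 0.39 20 [0.08 2.33] 0.39
0.2 0.39 25 [0.07 2.36] 0.28
0.2 0.4 15 [0.11 2.27] 0.5
0.2 0.4 20 [0.1 2.3] 0.39
0.2 0.4 25 [0.09 2.33] 0.28
0.24 0.381 15 [0.05 2.34] 0.48
0.24 0.381 20 [0.04 2.38] 0.38
0.24 0.381 25 [0.02 2.42] 0.26
0.24 0.39 15 [0.07 2.32] 0.49
0.24 0.39 20 [0.06 2.36] 0.38
0.24 0.39 25 [0.04 2.4 ] 0.26
0.24 0.4 15 [0.09 2.3 ] 0.49
0.24 0.4 20 [0.08 2.34] 0.38
0.24 0.4 25 [0.07 2.37] 0.27
```

Run:
```python
from h import *
plan(([.40,-.006,.17],down(90,20,0))); path(down(90,20,0))
```

```text
tip [ 0.5979 -0.0155  0.1823]
t 36.60 tcp [0.6145 0.0136 0.1666] yaw -29.8 q [-0.75  0.41  1.86  1.09  1.45 -0.73] open 0.0344 F [-0.2  0.6  0.2]
  [-0.26, -0.552, -0.31, 0.27, -0.276, -0.653] rows 19.1
  f0.0 tilt 65 az 60 yaw -30
  f0.2 tilt 53 az 69 yaw -9
  f0.4 tilt 40 az 74 yaw 16
  f0.6 tilt 27 az 71 yaw 44
  f0.8 tilt 17 az 44 yaw 69
  f1.0 tilt 20 az -0 yaw 90
```

```bash
python3 -m handwheel '[[[0.4,0,0,-0.05,0.014,-0.014,-0.033],[0.4,0,-0.03,-0.1,0.028,-0.029,-0.068],[0.4,-0.03,-0.07,-0.14,0.042,-0.043,-0.102],[0.4,-0.06,-0.12,-0.17,0.056,-0.058,-0.137],[0.4,-0.09,-0.18,-0.2,0.07,-0.072,-0.171],[0.4,-0.12,-0.24,-0.23,0.085,-0.087,-0.205],[0.4,-0.15,-0.31,-0.26,0.099,-0.101,-0.24],[0.4,-0.19,-0.38,-0.28,0.113,-0.116,-0.274],[0.4,-0.22,-0.45,-0.3,0.127,-0.13,-0.308],[0.4,-0.26,-0.552,-0.31,0.141,-0.145,-0.342],[0.4,-0.26,-0.552,-0.31,0.155,-0.159,-0.376],[0.4,-0.26,-0.552,-0.31,0.17,-0.173,-0.41]]]'
python3 - <<'E'
from h import *
plan(([.40,-.006,.14],down(90,20,0)))
E
```

```text
time: 37.6
tcp_pos: [0.4107, -0.004, 0.1339]
orientation: [0.002, 0.334, 0.918, 0.214]
force: [0.1, -1.0, 1.3]
opening: 0.0343
gripper_force: 0.0
tip [ 0.4053 -0.0184  0.1676]
t 37.60 tcp [ 0.4107 -0.004   0.1339] yaw 48.2 q [-0.69 -0.15  2.15  0.42  1.31 -1.7 ] open 0.0343 F [ 0.1 -1.   1.3]
  [-0.023, -0.038, 0.085, 0.1, -0.104, -0.241] rows 7.1
```

```bash
python3 -m handwheel '[[[0.4,0,-0.01,0.01,0.014,-0.015,-0.034],[0.4,0,-0.01,0.02,0.028,-0.029,-0.068],[0.4,-0.01,-0.02,0.03,0.042,-0.044,-0.102],[0.4,-0.01,-0.02,0.04,0.056,-0.058,-0.136],[0.4,-0.02,-0.03,0.06,0.07,-0.073,-0.17],[0.4,-0.02,-0.038,0.08,0.085,-0.088,-0.205],[0.4,-0.023,-0.038,0.085,0.1,-0.104,-0.241],[0.4,-0.023,-0.038,0.085,0.1,-0.104,-0.241]]]'
python3 - <<'E'
from h import *
markers("wrist"); markers("scene")
plan(([.39,-.006,.05],down(90,20,0)),([.39,-.006,.008],down(90,20,0)))
E
```

```text
time: 38.27
tcp_pos: [0.412, -0.0048, 0.1043]
orientation: [0.173, -0.001, 0.985, 0.001]
force: [-0.3, 1.2, -0.5]
opening: 0.0342
gripper_force: 0.0
wrist centre [417.  -8.] size [ 20. 129.] rectang 89.6 cap az -0.2 2918
wrist centre [ 466. -102.] size [ 21. 129.] rectang 85.2 cap az -2.7 2208
scene centre [418.  -6.] size [ 20. 134.] rectang 89.6 cap az -0.4 240
scene centre [ 470. -100.] size [ 21. 134.] rectang 85.3 cap az -3.8 278
tip [ 0.4012 -0.0064  0.1409]
t 38.37 tcp [ 0.4139 -0.0063  0.1061] yaw 89.8 q [-0.44 -0.4   2.37  0.19  0.86 -2.11] open 0.0341 F [-0.5  0.4 -0.4]
  [0.139, -0.0, 0.272, 0.001, -0.0, -0.002] rows 2.2
  [0.187, -0.001, 0.404, 0.001, -0.0, -0.002] rows 3.2
```

```bash
python3 -m handwheel '[[[0.4,0.05,-0.003,0.1,0,0,0],[0.4,0.1,-0.003,0.19,0,0,0],[0.4,0.139,-0.003,0.272,0,0,0],[0.4,0.16,-0.003,0.34,0,0,0],[0.4,0.187,-0.003,0.404,0,0,0],[0.4,0.187,-0.003,0.404,0,0,0],[0,0.187,-0.003,0.404,0,0,0],[0,0.187,-0.003,0.404,0,0,0],[0,0.187,-0.003,0.404,0,0,0],[0,0.187,-0.003,0.404,0,0,0],[0,0.187,-0.003,0.404,0,0,0],[0,0.187,-0.003,0.404,0,0,0]]]' 60
python3 - <<'E'
from h import *
p,R,s=cur(); plan((p-R.apply([0,0,OFF])+[0.02,0,.21],None))
E
```

```text
time: 39.37
tcp_pos: [0.4038, -0.0086, -0.0261]
orientation: [0.175, 0.002, 0.985, 0.0]
force: [-0.1, 0.8, -0.3]
opening: 0.0183
gripper_force: 58.7
tip [ 0.391  -0.0086  0.0087]
t 39.37 tcp [ 0.4038 -0.0086 -0.0261] yaw 89.7 q [-0.46 -0.03  2.46  0.39  0.42 -2.36] open 0.0183 F [-0.1  0.8 -0.3]
  [-0.303, 0.001, -0.634, 0.0, 0.0, 0.0] rows 5.1
```

```bash
python3 -m handwheel '[[[0,-0.03,0,-0.07,0,0,0],[0,-0.09,0,-0.19,0,0,0],[0,-0.15,0,-0.31,0,0,0],[0,-0.21,0,-0.44,0,0,0],[0,-0.27,0,-0.56,0,0,0.03],[0,-0.303,0,-0.634,0,0,0.07],[0,-0.303,0,-0.634,0,0,0.11],[0,-0.303,0,-0.634,0,0,0.15],[0,-0.303,0,-0.634,0,0,0.19],[0,-0.303,0,-0.634,0,0,0.23],[0,-0.303,0,-0.634,0,0,0.27],[0,-0.303,0,-0.634,0,0,0.31]]]' 60; python3 -m handwheel '[[[0,0,0,0,0,0,0.04],[0,0,0,0,0,0,0.08],[0,0,0,0,0,0,0.12],[0,0,0,0,0,0,0.16],[0,0,0,0,0,0,0.2],[0,0,0,0,0,0,0.24],[0,0,0,0,0,0,0.28],[0,0,0,0,0,0,0.32],[0,0,0,0,0,0,0.36],[0,0,0,0,0,0,0.4],[0,0,0,0,0,0,0.44],[0,0,0,0,0,0,0.48]]]' 60
python3 - <<'E'
from h import *
plan(([.6415,.017,.228],down(-30,69,60))); path(down(-30,69,60))
E
```

```text
time: 40.37
tcp_pos: [0.4233, -0.0088, 0.1834]
orientation: [0.154, 0.464, 0.869, 0.082]
force: [0.8, -0.4, -0.4]
opening: 0.0187
gripper_force: 58.7
time: 41.37
tcp_pos: [0.4233, -0.0088, 0.1833]
orientation: [0.057, 0.931, 0.32, 0.165]
force: [-0.5, 0.1, -0.3]
opening: 0.0187
gripper_force: 58.7
tip [ 0.4106 -0.0088  0.2181]
t 41.37 tcp [ 0.4233 -0.0088  0.1833] yaw -53.8 q [-0.43 -0.5   2.27  0.16  1.06  0.42] open 0.0187 F [-0.5  0.1 -0.3]
  [0.724, 0.328, 0.171, 0.144, 0.303, -0.054] rows 8.5
  f0.0 tilt 20 az -0 yaw -54
  f0.2 tilt 27 az 24 yaw -50
  f0.4 tilt 37 az 38 yaw -46
  f0.6 tilt 47 az 47 yaw -41
  f0.8 tilt 58 az 54 yaw -35
  f1.0 tilt 69 az 60 yaw -30
```

```bash
python3 -m handwheel '[[[0,0.04,0.02,0.0,0.016,0.033,-0.006],[0,0.08,0.04,0.0,0.032,0.067,-0.012],[0,0.14,0.06,0.0,0.048,0.101,-0.018],[0,0.2,0.09,0.0,0.064,0.135,-0.024],[0,0.27,0.12,0.0,0.08,0.168,-0.03],[0,0.35,0.16,0.03,0.096,0.202,-0.036],[0,0.43,0.2,0.06,0.112,0.236,-0.042],[0,0.52,0.24,0.1,0.128,0.27,-0.048],[0,0.61,0.28,0.14,0.144,0.303,-0.054],[0,0.68,0.31,0.16,0.144,0.303,-0.054],[0,0.724,0.328,0.171,0.144,0.303,-0.054],[0,0.724,0.328,0.171,0.144,0.303,-0.054]]]' 60
python3 - <<'E'
from h import *
d=img("scene"); W=world(d)
for a,b in((.14,.16),(.16,.18),(.18,.21)):
    k=(W[...,2]>a)&(W[...,2]<b)&(abs(W[...,0]-.64)<.05)&(abs(W[...,1]-.015)<.025); print(k.sum(),W[k].mean(0))
plan(([.6415,.017,.142],down(-30,69,60)))
E
```

```text
time: 42.37
tcp_pos: [0.6601, 0.0488, 0.2129]
orientation: [-0.286, 0.713, 0.414, 0.489]
force: [-0.4, -0.1, 0.8]
opening: 0.0185
gripper_force: 58.8
77 [0.64879121 0.01578144 0.14978828]
81 [0.64837477 0.01640116 0.16989156]
124 [0.64831206 0.01679949 0.19533801]
tip [0.6418 0.0187 0.2269]
t 42.42 tcp [0.6589 0.0488 0.2136] yaw -29.6 q [-0.66  0.41  1.8   1.19  1.47 -0.64] open 0.0189 F [-0.2  0.   0.1]
  [-0.266, 0.003, 0.096, -0.002, 0.0, 0.001] rows 2.0
```

```bash
python3 -m handwheel '[[[0,-0.05,0.003,0.02,0,0,0],[0,-0.1,0.003,0.037,0,0,0],[0,-0.15,0.003,0.055,0,0,0],[0,-0.2,0.003,0.075,0,0,0],[0,-0.266,0.003,0.096,0,0,0],[0,-0.266,0.003,0.096,0,0,0],[0,-0.266,0.003,0.096,0,0,0]]]' 60; python3 -m handwheel '[[[0.4,0,0,0,0,0,0],[0.4,0,0,0,0,0,0],[0.4,0,0,0,0,0,0],[0.4,0,0,0,0,0,0],[0.4,0,0,-0.1,0,0,0],[0.4,0,0,-0.2,0,0,0],[0.4,0,0,-0.3,0,0,0],[0.4,0,0,-0.35,0,0,0],[0.4,0,0,-0.35,0,0,0]]]' 60
python3 - <<'E'
from h import *
d=img("scene"); W=world(d); k=(W[...,2]>.104)&(W[...,2]<.16)&(abs(W[...,0]-.64)<.05)&(abs(W[...,1]-.015)<.018); print(k.sum(),W[k].mean(0),W[k][:,2].max())
markers("scene")
T=down(86,22,-4)
plan(([.435,-.0985,.17],T)); path(T)
E
```

```text
time: 43.0
tcp_pos: [0.6579, 0.0461, 0.1302]
orientation: [-0.285, 0.713, 0.414, 0.49]
force: [0.2, -0.7, -0.5]
opening: 0.0192
gripper_force: 58.8
time: 43.75
tcp_pos: [0.6104, -0.0423, 0.1689]
orientation: [-0.282, 0.713, 0.414, 0.49]
force: [1.2, 0.1, 0.6]
opening: 0.0344
gripper_force: 0.0
153 [0.64597253 0.01278319 0.12337815] 0.13804293680714674
scene centre [ 470. -100.] size [ 21. 131.] rectang 85.4 cap az -4.4 276
tip [ 0.5931 -0.0692  0.1808]
t 43.85 tcp [ 0.6102 -0.0393  0.1675] yaw -29.7 q [-0.84  0.5   1.79  1.09  1.56 -0.78] open 0.0343 F [-0.4  0.5 -0.7]
  [-0.257, -0.368, -0.374, 0.275, -0.309, -0.633] rows 19.0
  f0.0 tilt 69 az 60 yaw -30
  f0.2 tilt 56 az 69 yaw -10
  f0.4 tilt 42 az 73 yaw 14
  f0.6 tilt 27 az 69 yaw 42
  f0.8 tilt 17 az 39 yaw 66
  f1.0 tilt 22 az -4 yaw 86
```

Three in. Last marker.

```bash
python3 -m handwheel '[[[0.4,0,0,-0.05,0.014,-0.016,-0.033],[0.4,0,-0.02,-0.1,0.029,-0.032,-0.066],[0.4,-0.03,-0.05,-0.15,0.043,-0.048,-0.1],[0.4,-0.06,-0.09,-0.2,0.058,-0.065,-0.133],[0.4,-0.09,-0.13,-0.24,0.072,-0.081,-0.166],[0.4,-0.12,-0.17,-0.28,0.087,-0.097,-0.2],[0.4,-0.15,-0.22,-0.31,0.101,-0.114,-0.233],[0.4,-0.19,-0.27,-0.34,0.115,-0.13,-0.266],[0.4,-0.22,-0.32,-0.36,0.13,-0.146,-0.3],[0.4,-0.257,-0.368,-0.374,0.144,-0.162,-0.333],[0.4,-0.257,-0.368,-0.374,0.159,-0.179,-0.366],[0.4,-0.257,-0.368,-0.374,0.173,-0.195,-0.4]]]'
python3 - <<'E'
from h import *
plan(([.44,-.0985,.14],down(85.3,22,-4.7)))
E
```

```text
time: 44.85
tcp_pos: [0.448, -0.0977, 0.1347]
orientation: [0.01, 0.349, 0.911, 0.22]
force: [0.5, -0.5, -0.3]
opening: 0.034
gripper_force: 0.0
tip [ 0.4416 -0.1122  0.1681]
t 44.85 tcp [ 0.448  -0.0977  0.1347] yaw 46.3 q [-0.81  0.02  1.99  0.42  1.33 -1.79] open 0.0340 F [ 0.5 -0.5 -0.3]
  [-0.032, -0.032, 0.088, 0.103, -0.115, -0.228] rows 6.9
```

```bash
python3 -m handwheel '[[[0.4,0,-0.01,0.01,0.015,-0.016,-0.033],[0.4,-0.01,-0.01,0.02,0.03,-0.033,-0.066],[0.4,-0.01,-0.02,0.03,0.044,-0.05,-0.098],[0.4,-0.02,-0.02,0.05,0.059,-0.066,-0.13],[0.4,-0.02,-0.03,0.07,0.074,-0.082,-0.163],[0.4,-0.03,-0.03,0.08,0.09,-0.1,-0.195],[0.4,-0.032,-0.032,0.088,0.103,-0.115,-0.228],[0.4,-0.032,-0.032,0.088,0.103,-0.115,-0.228]]]'
python3 - <<'E'
from h import *
markers("wrist")
f=np.radians(-4.7); u=np.array([np.cos(f),np.sin(f)]); t=np.array([.467,-.1005])-.033*u; T=down(85.3,22,-4.7)
plan((np.r_[t,.05],T),(np.r_[t,.008],T))
E
```

```text
time: 45.52
tcp_pos: [0.4518, -0.097, 0.1038]
orientation: [0.189, 0.04, 0.981, -0.007]
force: [-0.3, 0.4, -0.7]
opening: 0.034
gripper_force: 0.0
wrist centre [ 466. -102.] size [ 20. 129.] rectang 85.2 cap az -4.7 2732
tip [ 0.4391 -0.0972  0.1393]
t 45.57 tcp [ 0.4528 -0.0982  0.1049] yaw 85.0 q [-0.63 -0.25  2.28  0.27  0.8  -2.27] open 0.0339 F [-0.5 -0.9  0.4]
  [0.125, -0.005, 0.27, 0.001, -0.001, -0.002] rows 2.1
  [0.177, -0.006, 0.4, 0.001, -0.001, -0.002] rows 3.1
```

```bash
python3 -m handwheel '[[[0.4,0.04,-0.005,0.1,0,0,0],[0.4,0.08,-0.006,0.19,0,0,0],[0.4,0.125,-0.006,0.27,0,0,0],[0.4,0.15,-0.007,0.34,0,0,0],[0.4,0.177,-0.007,0.4,0,0,0],[0.4,0.177,-0.007,0.4,0,0,0],[0,0.177,-0.007,0.4,0,0,0],[0,0.177,-0.007,0.4,0,0,0],[0,0.177,-0.007,0.4,0,0,0],[0,0.177,-0.007,0.4,0,0,0],[0,0.177,-0.007,0.4,0,0,0],[0,0.177,-0.007,0.4,0,0,0]]]' 60
python3 - <<'E'
from h import *
p,R,s=cur(); plan((p-R.apply([0,0,OFF])+[0,0,.21],None))
E
```

```text
time: 46.57
tcp_pos: [0.4501, -0.1031, -0.0238]
orientation: [0.191, 0.044, 0.981, -0.008]
force: [0.8, -0.0, -0.8]
opening: 0.0186
gripper_force: 62.7
tip [ 0.4363 -0.1019  0.0105]
t 46.57 tcp [ 0.4501 -0.1031 -0.0238] yaw 84.9 q [-0.64  0.09  2.34  0.5   0.42 -2.56] open 0.0186 F [ 0.8 -0.  -0.8]
  [-0.262, 0.001, -0.649, 0.0, 0.0, 0.0] rows 5.0
```

```bash
python3 -m handwheel '[[[0,-0.03,0,-0.07,0,0,0],[0,-0.09,0,-0.19,0,0,0],[0,-0.15,0,-0.31,0,0,0],[0,-0.2,0,-0.44,0,0,0],[0,-0.24,0,-0.56,0,0,0.03],[0,-0.262,0,-0.649,0,0,0.07],[0,-0.262,0,-0.649,0,0,0.11],[0,-0.262,0,-0.649,0,0,0.15],[0,-0.262,0,-0.649,0,0,0.19],[0,-0.262,0,-0.649,0,0,0.23],[0,-0.262,0,-0.649,0,0,0.27],[0,-0.262,0,-0.649,0,0,0.31]]]' 60; python3 -m handwheel '[[[0,0,0,0,0,0,0.04],[0,0,0,0,0,0,0.08],[0,0,0,0,0,0,0.12],[0,0,0,0,0,0,0.16],[0,0,0,0,0,0,0.2],[0,0,0,0,0,0,0.24],[0,0,0,0,0,0,0.28],[0,0,0,0,0,0,0.32],[0,0,0,0,0,0,0.36],[0,0,0,0,0,0,0.4],[0,0,0,0,0,0,0.44],[0,0,0,0,0,0,0.48]]]' 60
python3 - <<'E'
from h import *
T=down(-30,68,60)
plan(([.646,-.022,.230],T)); path(T)
E
```

```text
time: 47.57
tcp_pos: [0.4496, -0.1031, 0.1855]
orientation: [0.171, 0.498, 0.846, 0.082]
force: [-0.4, -0.4, -1.5]
opening: 0.0184
gripper_force: 62.8
time: 48.57
tcp_pos: [0.4496, -0.1031, 0.1854]
orientation: [0.069, 0.941, 0.279, 0.177]
force: [0.2, -0.1, -0.4]
opening: 0.0184
gripper_force: 62.8
tip [ 0.4358 -0.1019  0.2198]
t 48.57 tcp [ 0.4496 -0.1031  0.1854] yaw -59.0 q [-0.64 -0.4   2.21  0.24  1.01  0.26] open 0.0184 F [ 0.2 -0.1 -0.4]
  [0.79, 0.072, 0.158, 0.168, 0.291, -0.071] rows 8.6
  f0.0 tilt 22 az -5 yaw -59
  f0.2 tilt 28 az 19 yaw -54
  f0.4 tilt 37 az 35 yaw -49
  f0.6 tilt 47 az 45 yaw -43
  f0.8 tilt 58 az 53 yaw -37
  f1.0 tilt 68 az 60 yaw -30
```

```bash
python3 -m handwheel '[[[0,0.04,0.0,0.0,0.018,0.032,-0.008],[0,0.09,0.01,0.0,0.037,0.064,-0.016],[0,0.15,0.01,0.0,0.056,0.097,-0.024],[0,0.22,0.02,0.0,0.075,0.129,-0.032],[0,0.3,0.03,0.0,0.093,0.162,-0.04],[0,0.39,0.04,0.03,0.112,0.194,-0.047],[0,0.48,0.045,0.06,0.13,0.226,-0.055],[0,0.57,0.05,0.1,0.15,0.26,-0.063],[0,0.66,0.06,0.13,0.168,0.291,-0.071],[0,0.74,0.07,0.15,0.168,0.291,-0.071],[0,0.79,0.072,0.158,0.168,0.291,-0.071],[0,0.79,0.072,0.158,0.168,0.291,-0.071]]]' 60
python3 - <<'E'
from h import *
d=img("scene"); W=world(d)
for a,b in((.14,.16),(.16,.18),(.18,.21)):
    k=(W[...,2]>a)&(W[...,2]<b)&(abs(W[...,0]-.645)<.05)&(abs(W[...,1]+.022)<.025); print(k.sum(),W[k].mean(0))
plan(([.646,-.022,.142],down(-30,68,60)))
E
```

```text
time: 49.57
tcp_pos: [0.664, 0.0104, 0.2147]
orientation: [-0.282, 0.717, 0.417, 0.482]
force: [-1.3, 0.2, -0.1]
opening: 0.0183
gripper_force: 62.8
80 [ 0.65442629 -0.01921683  0.15019981]
81 [ 0.65429296 -0.01926835  0.17022327]
122 [ 0.65425367 -0.01892722  0.19488624]
tip [ 0.6461 -0.0199  0.2292]
t 49.62 tcp [0.663  0.0099 0.2152] yaw -29.6 q [-0.71  0.44  1.74  1.15  1.5  -0.63] open 0.0184 F [ 0.7 -0.4 -0.7]
  [-0.271, 0.004, 0.104, -0.002, 0.001, 0.001] rows 2.1
```

```bash
python3 -m handwheel '[[[0,-0.05,0.004,0.02,0,0,0],[0,-0.1,0.004,0.04,0,0,0],[0,-0.15,0.004,0.06,0,0,0],[0,-0.21,0.004,0.082,0,0,0],[0,-0.271,0.004,0.104,0,0,0],[0,-0.271,0.004,0.104,0,0,0],[0,-0.271,0.004,0.104,0,0,0]]]' 60; python3 -m handwheel '[[[0.4,0,0,0,0,0,0],[0.4,0,0,0,0,0,0],[0.4,0,0,0,0,0,0],[0.4,0,0,0,0,0,0],[0.4,0,0,-0.1,0,0,0],[0.4,0,0,-0.2,0,0,0],[0.4,0,0,-0.3,0,0,0],[0.4,0.1,0,-0.4,0,0,0],[0.4,0.2,0,-0.5,0,0,0],[0.4,0.3,0,-0.6,0,0,0],[0.4,0.3,0,-0.6,0,0,0]]]' 60
python3 - <<'E'
from h import *
d=img("scene"); W=world(d); save(d,"s9.png",[60,120,460,340],2)
for y in(.094,.055,.0166,-.022):
    k=(W[...,2]>.104)&(W[...,2]<.16)&(abs(W[...,0]-.64)<.05)&(abs(W[...,1]-y)<.016); print(k.sum(),W[k].mean(0),W[k][:,2].max())
k=(W[...,2]>.118)&(W[...,2]<.128)&(abs(W[...,0]-.45)<.05)&(abs(W[...,1]-.28)<.05); print("tab",W[k].mean(0))
plan()
E
```

```text
time: 50.2
tcp_pos: [0.6622, 0.0067, 0.129]
orientation: [-0.281, 0.718, 0.416, 0.483]
force: [-0.4, 0.8, -0.1]
opening: 0.018
gripper_force: 62.8
time: 51.12
tcp_pos: [0.5985, -0.1128, 0.2876]
orientation: [-0.275, 0.717, 0.419, 0.485]
force: [1.1, -0.2, 0.6]
opening: 0.0338
gripper_force: 0.0
144 [0.64309037 0.09186793 0.1235415 ] 0.1375315945428519
146 [0.64330091 0.05084754 0.12363134] 0.1372322677764185
151 [0.64663035 0.0130237  0.12346825] 0.13689687951299723
148 [ 0.65251523 -0.02602013  0.12352032] 0.13651359237596158
tab [0.45236714 0.27649548 0.12292616]
tip [ 0.5811 -0.1412  0.2988]
t 51.17 tcp [ 0.5983 -0.1116  0.2847] yaw -29.8 q [-0.94  0.36  1.68  1.03  1.73 -0.6 ] open 0.0339 F [ 0.9  0.1 -0.4]
```

View pics/s9.png

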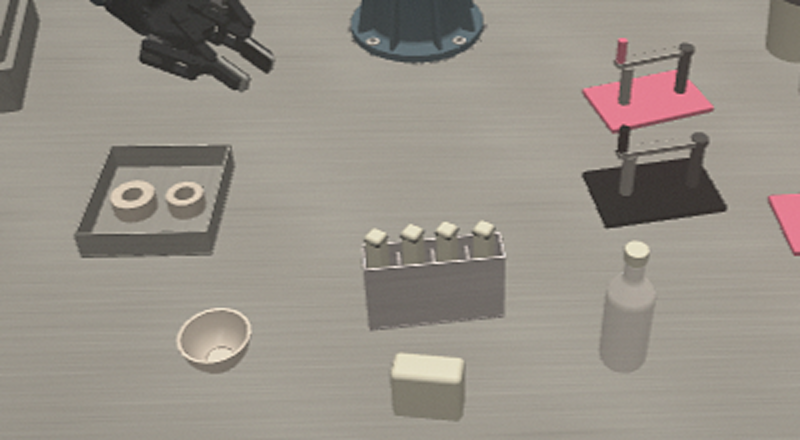

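The picture shows all four markers standing in their cells (375–485, 235). Both rolls lie flat in the pan (132,195) and (185,193), and the keeper is home over the bare post (625,140). The robot is clear of everything.

```bash
python3 -m handwheel '[[[0.4,0,0,0,0,0,0],[0.4,0,0,0,0,0,0],[0.4,0,0,0,0,0,0],[0.4,0,0,0,0,0,0]]]' | head -1; python3 -c "
from workcell import r
print(r.close_job())"
```

```text
time: 51.5
the job is handed in; nothing more can be done
None
```

The job is handed in after 51.5 s of the 210 s: both rolls lie flat in the pan, the keeper arm is home over the bare post, and all four markers stand cap-down, one to a cell, with the bottle, ramekin and timer left alone; the hand-in call returned no verdict.

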